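# Make up the branch kit and the corner kit in a two-tier kit carrier

### The arm

A 6-joint arm with a two-finger parallel gripper is mounted at the origin on a cart in front of the work surface, level with it; the furniture and walls round the work are solid. World frame = base frame: x ahead of the robot, y to its left, z up, the work surface at z = 0. Lengths are in m, angles in rad, forces in N, time in s.
With the tool pointing down it reaches from about 0.35 to 0.975 m from the base axis. Payload 4.9 kg.
Tool frame: the origin (TCP) lies on the centre line of the jaws, within the pads' length; the fingertips stand 8 mm ahead of it and the grasp point (between the pads) lies 11 mm behind it; z points along the fingers, y is the line along which they close (so a half turn about z gives the same grasp; the last joint's range is limited). The gripper opens to 85 mm and grips with 20 to 120 N. Pads are 22 mm wide; open, the fingers measure 114 mm over their backs; the gripper's body (76 mm by 85 mm) begins 54 mm behind the grasp point. The pads swing forward as they close: fully open they stand 13 mm farther back than shut.
Start: joints at [1.003, 0.053, 1.613, -0, 1.476, -0.119], TCP at [0.271, 0.563, 0.208] pointing down, gripper open.
Joint ranges: [-3.01, 3.01], [-1.01, 2.22], [0.06, 2.58], [-1.02, 4.17], [0.09, 2.62], [-3.14, 3.14]. Speed limits (rad/s): [2.57, 2.57, 3.14, 3.14, 3.14, 3.14].

### API

Orientations are given as a rotation vector (axis times angle).
In Python, from station import ctrl gives the robot as it stands.
- The arm moves only by the tool jog_arm, called after "Call:" as a command line: name --pt "numbers of a row" for each row, then --argument value for the rest. Schema: {"type":"object","properties":{"ticks":{"type":"array","items":{"type":"array","items":{"type":"number"},"minItems":7,"maxItems":7},"minItems":1,"maxItems":20},"clamp_n":{"type":"number"},"only":{"type":"string"},"quiet":{"type":"boolean"},"lines":{"type":"string"}},"required":["ticks"],"additionalProperties":false}. ticks is a list of rows, 1 to 20 of them, each of 7 numbers: the finger opening in m, then dx, dy, dz in units of 50 mm, then a rotation vector rx, ry, rz in units of 0.1 rad; each row is the pose to reach, as a shift and turn from the pose commanded when the call began, along the tool's axes at that moment; what a row does not reach only later rows make up. A row lasts 1/12 s, in which the tool goes at most 0.0417 m and 0.125 rad, less where a joint would pass 70% of its speed; a pose out of reach is approached as far as the arm can. The fingers move at their own pace and stop on an object; clamp_n is the grip in N (left out, the last holds). Time passes only in rows, so rows that do not move let the fingers close. The tool returns the time, the measured TCP pose, the force, the opening and the grip force at its end. only (a regular expression) keeps the lines of the reply that match it, lines (a string "A,B") keeps lines A to B, and quiet returns only ok. Input that does not fit is refused with a message, and nothing moves.
- ctrl.get_obs(): the state, without advancing time (a new reading comes with each control period).
- ctrl.get_image(name): name is "scene" or "top" or "wrist"; returns the picture (480x640x3 uint8, red, green, blue); there is no depth.
- ctrl.camera_params(name): a dict with "fx", "fy", "cx", "cy" (pixels), "T" (4x4, takes a point from camera to world coordinates); the wrist camera has in their place "tool_from_camera" (4x4, takes a point from camera to tool coordinates, whose origin is the TCP and whose axes are the flange's). Camera axes: x right, y down, z forward; pixel columns grow to the right and rows downward; lengths in m; the calibration is good to about 2 mm. A picture is of the moment at which its call begins: read the wrist's pose just before it. camera_params takes no time and is no camera call.
- ctrl.finish_job(): hands the job in; it is judged then, once.
Trained networks look in the newest picture that a camera, given by its name, has taken for a name from the list of things; names that differ only in an ending like _2 or _b are one class to them, and where a whole thing is asked for, a point or a joint stands for the part that bears it (a point fixed in the world has none). Each returns a list of dicts, best first, with "p" (0 to 1); they miss things now and then, are a little off and sometimes report something else, mostly with a low value. They report only what shows in the picture. A call takes as long as a camera call. They do not tell look-alikes from the thing itself.
- ctrl.find_in(camera, thing): "extent" ([left, top, right, bottom] in pixels, round what is visible of it).
- ctrl.cut_out(camera, thing): "mask" (480x640 bool, what is visible of it) and "extent" ([left, top, right, bottom] in pixels, round what is visible of it).
- ctrl.tip_of(camera, thing): "xy" ([column, row] in pixels: a listed point, or the origin of a listed thing).
The state is a dict: "t": time; "q": joint angles; "dq": joint speeds; "effort": joint torques, N m; "tool_pos": TCP position; "tool_rot": TCP orientation; "contact_force": force on the tool from outside, world axes, zero at the start; "wrist_torque": the same for the moment, N m; "opening": finger opening in m; "grip_force": force on a finger pad.
Only numpy, scipy, OpenCV 4.12 (cv2) and the standard library are available. Lean on these libraries where they do the work, as an engineer would, in place of code of your own. Each camera call takes 0.05 s, during which the arm holds its last target. There are 200 camera calls.

### The job

Make up the two fitting kits in the stacking carrier. Put the tee and the plain round cap in the base tray, one in each bay; then press the top tray down by its handle onto the base tray's four studs until it sits fully home on the posts, and then put the elbow and the square-bodied fitting in its bays, one in each. All fittings stand flat on the tray floor; leave the ceramic nozzle standing where it is.

Things in the scene. Friction and masses are not known exactly. Their poses are not given: they have to be found in the camera images.
- base_tray: Fixed plywood board 104 (x) x 244 (y) x 12 mm, origin: middle of underside, z up. Floor z = 12. Two bays 96 x 103 at y = +-57, 6 mm lips, parted by a low rib at y = 0 (12 wide, top z = 20). Four steel posts at x = +-40, y = +-110: flat collar 24 wide, top at z = 62, on it a tapered stud 10 high, 11 thick, 4.4 at the tip. The home top tray lies on the collars: underside at z = 62, in line.
- top_tray: Loose plywood tray, about 0.45 kg, 104 (x) x 244 (y) x 12 mm board, no posts; origin: middle of underside, z up; a half turn makes no difference. Four through sockets, 15 wide, at x = +-40, y = +-110. Floor z = 12; bays 96 x 103 at y = +-57, 6 mm lips. Handle between them: bar along x at y = 0, 70 long, 14 thick, z = 66 to 84, on uprights at x = +-26; grip it from above, closing along y.
- tee: Grey cast tee pipe fitting, 54 (x) x 72 (y) x 40 mm high, three openings; about 0.21 kg. Origin: centre of its underside, z up. Grip across its x (54 mm). Belongs in the base tray.
- cap: Grey cast cap, plain, round and domed, 52 mm across its foot, 43 mm high; about 0.17 kg. Origin: centre of its underside, z up. Grip anywhere across. Belongs in the base tray.
- elbow: Grey cast elbow pipe fitting, 56 x 56 x 39 mm high, two openings at a right angle; about 0.19 kg. Origin: centre of its underside, z up. Grip across x or y (it is solid as a box 54 mm square). Belongs in the top tray.
- square_fitting: Grey cast fitting with a square body and one round socket, 55 (x) x 84 (y) x 35 mm high; about 0.24 kg. Origin: centre of its underside, z up. Grip across its x (55 mm). Belongs in the top tray.
- nozzle: Small pink ceramic gas nozzle standing upright among the castings, 19 mm thick, 47 mm high; origin at the centre of its underside. In no kit: leave it standing. (Keep clear too of the thin upright partition to the right of the table, in the plane x = 0.30 m from y = -0.38 m outwards.)
Things that resemble listed ones, but are neither listed nor needed, are in the scene too. What is shaped like the cap but turquoise is not meant.

How it is judged:
By the outcome, as a careful person would: the job done as asked, in the order asked, and still so for the second after the job is handed in, with the robot touching nothing.
It also fails if it takes over 131 s, if anything falls off the work surface, if the arm or the gripper's body presses on something with over 40 N, if the wrist force passes 120 N, or if a joint passes its speed limit or range.

## Working session

There is one attempt and no reset: what is moved stays moved. The work goes in short steps, Python scripts to look and compute and a tool call to move; the robot and the scene stay as the last step left them, time stands still between calls to the robot, and variables do not carry over. Pictures are saved under pics/ and viewed, at most 14 in all, crops included, and the job is handed in when it is done.

```bash
ls; mkdir -p pics; python3 - <<'E'
from station import ctrl
import cv2,numpy as np
np.set_printoptions(precision=4,suppress=True)
print(ctrl.get_obs())
for n in ["scene","top","wrist"]:
    cv2.imwrite(f"pics/{n}0.png",ctrl.get_image(n)[:,:,::-1])
    print(n,ctrl.camera_params(n))
    if n!="wrist":
        for t in ["base_tray","top_tray","tee","cap","elbow","square_fitting","nozzle"]:
            print(t,[(np.round(d["extent"]).tolist(),round(d["p"],2)) for d in ctrl.find_in(n,t)],[(np.round(d["xy"],1).tolist(),round(d["p"],2)) for d in ctrl.tip_of(n,t)])
E
```

```text
pics
{'t': 0.0, 'q': array([ 1.003 ,  0.0534,  1.6143,  0.    ,  1.476 , -0.119 ]), 'dq': array([ 0.0016,  0.0015,  0.0004, -0.0006,  0.0012, -0.0003]), 'effort': array([  0.0008, -39.3669, -37.0182,  -0.    ,   0.0069,   0.    ]), 'tool_pos': array([0.2708, 0.5625, 0.2065]), 'tool_rot': array([-0.6989, -3.0621,  0.0031]), 'contact_force': array([ 0.0972, -0.8217, -0.0672]), 'wrist_torque': array([0.0145, 0.0015, 0.0046]), 'grip_force': 0.0, 'opening': 0.08538682823718699}
scene {'fx': 598.5439607288266, 'fy': 598.5439607288266, 'cx': 322.81144078606064, 'cy': 230.53404358202852, 'T': array([[ 0.6953, -0.4761,  0.5384, -0.045 ],
       [-0.7185, -0.4787,  0.5046, -0.5463],
       [ 0.0175, -0.7377, -0.6749,  0.7648],
       [ 0.    ,  0.    ,  0.    ,  1.    ]])}
base_tray [([316.0, 253.0, 442.0, 394.0], 0.84)] [([391.6, 328.8], 0.55)]
top_tray [([159.0, 165.0, 290.0, 249.0], 0.72)] [([225.3, 203.9], 0.56)]
tee [([327.0, 229.0, 370.0, 262.0], 0.69), ([233.0, 233.0, 281.0, 272.0], 0.59)] [([351.4, 254.6], 0.56)]
cap [([293.0, 205.0, 323.0, 233.0], 0.78)] [([307.3, 224.1], 0.92)]
elbow
[... 607 characters left out ...]
_tray [([134.0, 201.0, 222.0, 362.0], 0.56)] [([175.6, 279.0], 0.76)]
tee [([330.0, 217.0, 367.0, 262.0], 0.61)] [([347.1, 241.7], 0.68)]
cap [([257.0, 218.0, 294.0, 255.0], 0.98)] [([274.9, 236.9], 0.78)]
elbow [([342.0, 297.0, 376.0, 347.0], 0.8)] [([354.3, 322.3], 0.83)]
square_fitting [([250.0, 286.0, 289.0, 342.0], 0.79)] [([269.9, 315.6], 0.72)]
nozzle [] [([308.5, 272.7], 0.46)]
wrist {'fx': 378.61563329197213, 'fy': 378.61563329197213, 'cx': 319.7250262411437, 'cy': 243.16523386014208, 'tool_from_camera': array([[ 0.0001, -0.9492, -0.3147,  0.0806],
       [ 1.    ,  0.    ,  0.0001,  0.0002],
       [-0.0001, -0.3147,  0.9492, -0.1666],
       [ 0.    ,  0.    ,  0.    ,  1.    ]])}
```

View pics/scene0.png

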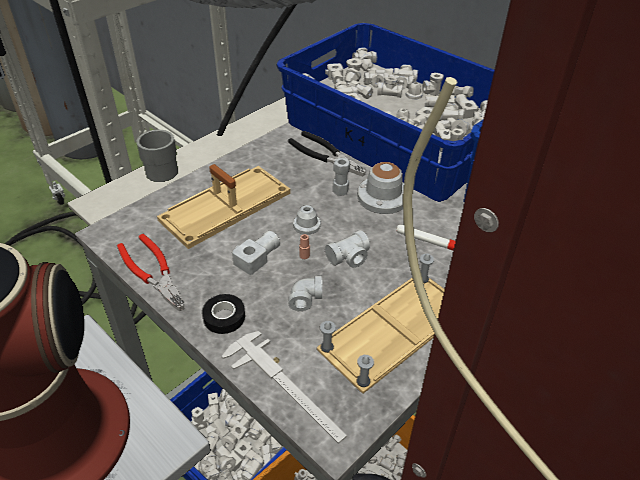

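```bash
python3 -c "
import cv2
i=cv2.imread('pics/top0.png')[180:390,110:520];cv2.imwrite('pics/top0c.png',cv2.resize(i,(800,410),interpolation=cv2.INTER_CUBIC))"
```

```text
(no output)
```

View pics/top0c.png

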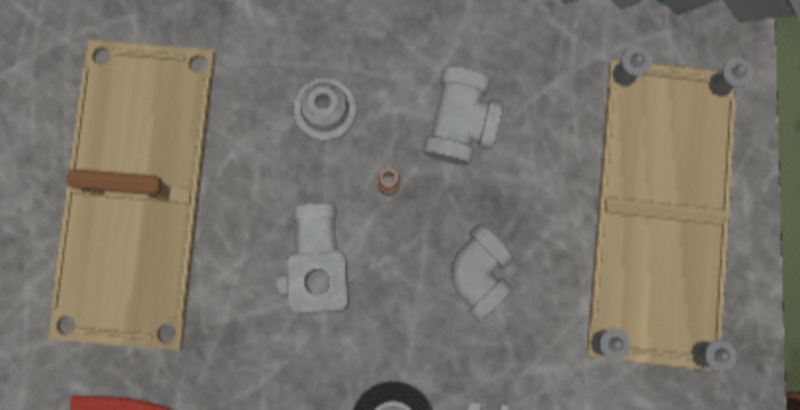

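The scene picture shows the top tray (225,205), square fitting (257,250), cap-like part (307,220), nozzle (304,247), tee (350,248), elbow (306,294) and base tray (380,330). The top crop agrees. Next I check the cap candidates more closely.

```bash
python3 -c "
import cv2,numpy as np
i=cv2.imread('pics/scene0.png')[150:320,220:480];a=cv2.resize(i,(795,520),interpolation=cv2.INTER_CUBIC);cv2.imwrite('pics/c1.png',a)"
```

```text
(no output)
```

View pics/c1.png

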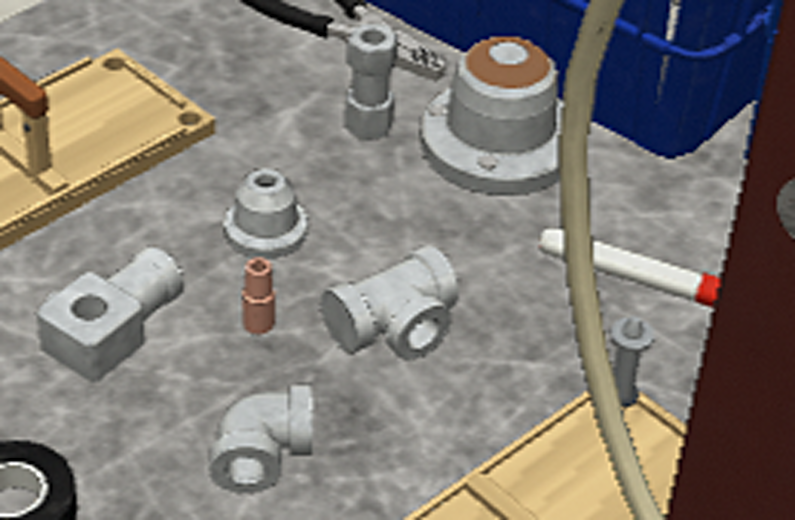

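View pics/top0.png

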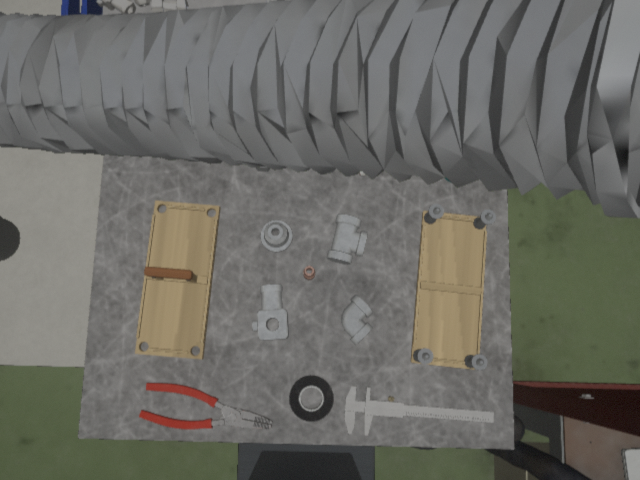

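The crops settle the cap. The grey domed part at scene (307,220), top (276,235), about 52 mm across the foot, fits "plain, round and domed". The big flanged part with the orange top at scene (383,185) is about 100 mm and bolted, so it isn't the cap. The slim socket at (341,175) is another fitting, and nothing turquoise is near. There is also a duct overhead at far x (top rows 0-200).

```bash
cat > h.py <<'E'
from station import ctrl
import cv2,numpy as np
from scipy.spatial.transform import Rotation as R
np.set_printoptions(precision=4,suppress=True)
def cam(n):
    c=ctrl.camera_params(n)
    if n=="wrist":
        o=ctrl.get_obs();T=np.eye(4);T[:3,:3]=R.from_rotvec(o["tool_rot"]).as_matrix();T[:3,3]=o["tool_pos"]
        c["T"]=T@c["tool_from_camera"]
    return c
def unproj(c,px,z):
    px=np.atleast_2d(px).astype(float)
    d=np.c_[(px[:,0]-c["cx"])/c["fx"],(px[:,1]-c["cy"])/c["fy"],np.ones(len(px))]@c["T"][:3,:3].T
    o=c["T"][:3,3]
    return o+d*((z-o[2])/d[:,2])[:,None]
def proj(c,P):
    p=(np.atleast_2d(P)-c["T"][:3,3])@c["T"][:3,:3]
    return np.c_[c["fx"]*p[:,0]/p[:,2]+c["cx"],c["fy"]*p[:,1]/p[:,2]+c["cy"]]
def totool(target,yaw=None):
    """shift in tool axes to world target; also rz needed for tool y axis along yaw (mod pi)"""
    o=ctrl.get_obs();M=R.from_rotvec(o["tool_rot"]).as_matrix()
    s=M.T@(np.array(target)-o["tool_pos"]);rz=None
    if yaw is not None:
        y=M.T@np.array([np.cos(yaw),np.sin(yaw),0]);rz=np.arctan2(-y[0],y[1]);rz=(rz+np.pi/2)%np.pi-np.pi/2
    return s,rz
E
python3 - <<'E'
from h import *
t=cam("top");s=cam("scene")
S=dict(base=[391.6,328.8],top=[225.3,203.9],tee=[351.4,254.6],cap=[307.3,224.1],elbow=[305.9,296],sq=[258.4,254.6],noz=[303.6,251.5])
U=dict(base=[445.7,288.6],top=[175.6,279],tee=[347.1,241.7],cap=[274.9,236.9],elbow=[354.3,322.3],sq=[269.9,315.6],noz=[308.5,272.7])
for k in S: print(k,unproj(t,U[k],0)[0][:2],unproj(s,S[k],0)[0][:2])
c=lambda l:np.array(l)/1.951+[110,180]
q=unproj(t,c([[101,56],[198,64],[66,325],[167,333]]),.012);print(q,q.mean(0))
q=unproj(t,c([[637,58],[739,70],[615,343],[721,354]]),.07);print(q,q.mean(0))
# duct lower edge
for h in (.4,.6):print(unproj(t,[[160,160],[340,168],[480,180]],h))
for n,nm in(("tee","tee"),("square_fitting","sq"),("elbow","elbow")):
    pass
print(R.from_rotvec(ctrl.get_obs()["tool_rot"]).as_matrix())
E
```

```text
base [ 0.4727 -0.2166] [ 0.4752 -0.2155]
top [0.4761 0.2153] [0.4842 0.2161]
tee [ 0.5444 -0.0572] [ 0.5553 -0.0562]
cap [0.5489 0.0598] [0.5571 0.0591]
elbow [ 0.4152 -0.071 ] [ 0.427  -0.0684]
sq [0.4222 0.0628] [0.4361 0.0628]
noz [0.4922 0.0038] [0.4995 0.0108]
[[0.5874 0.2422 0.012 ]
 [0.5831 0.1622 0.012 ]
 [0.3688 0.2545 0.012 ]
 [0.3646 0.1745 0.012 ]] [0.476  0.2084 0.012 ]
[[ 0.5852 -0.1879  0.07  ]
 [ 0.578  -0.2674  0.07  ]
 [ 0.3667 -0.1699  0.07  ]
 [ 0.3607 -0.2492  0.07  ]] [ 0.4727 -0.2186  0.07  ]
[[ 0.5482  0.1475  0.4   ]
 [ 0.5456 -0.0253  0.4   ]
 [ 0.5378 -0.1602  0.4   ]]
[[ 0.4861  0.0943  0.6   ]
 [ 0.4845 -0.0163  0.6   ]
 [ 0.4795 -0.1027  0.6   ]]
[[-0.901   0.4339  0.    ]
 [ 0.4339  0.901  -0.    ]
 [-0.     -0.     -1.    ]]
```

```bash
python3 - <<'E'
from h import *
print(totool([.46,0,.23],np.pi/2))
s=cam("scene")
for h in (.3,.5,.7):print(unproj(s,[[100,5],[250,10],[300,2]],h))
E
```

```text
(array([-0.4144, -0.4254, -0.0223]), np.float64(-0.44878460129017994))
[[0.4836 0.5508 0.3   ]
 [0.6766 0.3349 0.3   ]
 [0.7734 0.297  0.3   ]]
[[ 0.2561  0.0787  0.5   ]
 [ 0.3661 -0.0443  0.5   ]
 [ 0.4212 -0.0659  0.5   ]]
[[ 0.0287 -0.3934  0.7   ]
 [ 0.0556 -0.4235  0.7   ]
 [ 0.0691 -0.4288  0.7   ]]
```

Careful with the scale: shifts go in units of 50 mm and turns go in units of 0.1 rad. That gives: -0.44 m is -8.8, -0.38 m is -7.6, -0.449 rad is -4.49.

Call:
jog_arm --pt "0.085 -7.6 -8.8 -0.2 0 0 -4.49" --pt "0.085 -7.6 -8.8 -0.2 0 0 -4.49" --pt "0.085 -7.6 -8.8 -0.2 0 0 -4.49" --pt "0.085 -7.6 -8.8 -0.2 0 0 -4.49" --pt "0.085 -7.6 -8.8 -0.2 0 0 -4.49" --pt "0.085 -7.6 -8.8 -0.2 0 0 -4.49" --pt "0.085 -7.6 -8.8 -0.2 0 0 -4.49" --pt "0.085 -7.6 -8.8 -0.2 0 0 -4.49" --pt "0.085 -7.6 -8.8 -0.2 0 0 -4.49" --pt "0.085 -7.6 -8.8 -0.2 0 0 -4.49" --pt "0.085 -7.6 -8.8 -0.2 0 0 -4.49" --pt "0.085 -7.6 -8.8 -0.2 0 0 -4.49" --pt "0.085 -7.6 -8.8 -0.2 0 0 -4.49" --pt "0.085 -7.6 -8.8 -0.2 0 0 -4.49" --pt "0.085 -7.6 -8.8 -0.2 0 0 -4.49" --pt "0.085 -7.6 -8.8 -0.2 0 0 -4.49"

```text
t: 2.88
tool_pos: [0.4228, -0.0001, 0.2178]
tool_rot: [-0.008, -3.142, -0.0]
contact_force: [-0.3, -0.4, 0.2]
opening: 0.0848
grip_force: 0.0
```

```bash
python3 - <<'E'
from h import *
print(ctrl.get_obs()["tool_pos"],ctrl.get_obs()["q"])
c=cam("wrist");im=ctrl.get_image("wrist")[:,:,::-1].copy();cv2.imwrite("pics/w1.png",im)
sc=ctrl.get_image("scene")[:,:,::-1].copy()
cv2.imwrite("pics/s1.png",np.hstack([cv2.resize(im,(480,360)),cv2.resize(sc,(320,240),interpolation=cv2.INTER_AREA) if 0 else cv2.copyMakeBorder(cv2.resize(sc,(320,240),interpolation=cv2.INTER_AREA),0,120,0,0,0)]))
for t in ["tee","cap","elbow","square_fitting","nozzle","base_tray","top_tray"]:
    tp=ctrl.tip_of("wrist",t);co=ctrl.cut_out("wrist",t)
    print(t,[(unproj(c,d["xy"],0)[0][:2],np.round(d["xy"]),round(d["p"],2)) for d in tp])
    for d in co[:2]:
        cn,_=cv2.findContours(d["mask"].astype(np.uint8),0,2);k=max(cn,key=cv2.contourArea)[:,0]
        P=unproj(c,k,.02)[:,:2];r=cv2.minAreaRect((P*1000).astype(np.float32))
        print("   ",np.round(d["extent"]),round(d["p"],2),r)
E
```

```text
[ 0.4228 -0.0001  0.2178] [-0.1767 -0.4708  2.0439  0.0002  1.5687 -1.7426]
tee [(array([ 0.5463, -0.0566]), array([270., 308.]), 0.87)]
    [240. 281. 297. 354.] 0.71 ((548.301025390625, -58.03293228149414), (55.80604934692383, 93.91881561279297), 77.35343170166016)
cap [(array([0.5508, 0.0616]), array([374., 311.]), 0.82)]
    [348. 291. 394. 339.] 0.78 ((548.4151611328125, 56.120933532714844), (50.20452117919922, 58.65922164916992), 89.69996643066406)
elbow [(array([ 0.4198, -0.068 ]), array([254., 197.]), 0.76)]
    [218. 161. 271. 242.] 0.79 ((423.4494323730469, -72.51618957519531), (57.02243423461914, 62.46290588378906), 44.28727722167969)
square_fitting [(array([0.4311, 0.0632]), array([380., 208.]), 0.66)]
    [355. 166. 413. 256.] 0.9 ((430.9409484863281, 63.034080505371094), (90.59468078613281, 55.931312561035156), 3.763047218322754)
nozzle []
    [312. 256. 337. 286.] 0.84 ((494.4222717285156, 3.7112045288085938), (17.718542098999023, 34.8350715637207), 89.70580291748047)
base_tray [(array([ 0.4772, -0.22  ]), array([115., 251.]), 0.91)]
top_tray [(array([0.4806, 0.2128]), array([517., 252.]), 0.59)]
    [455. 132. 606. 357.] 0.81 ((477.2995910644531, 223.45150756835938), (147.3665313720703, 239.65719604492188), 87.21965026855469)
```

View pics/s1.png

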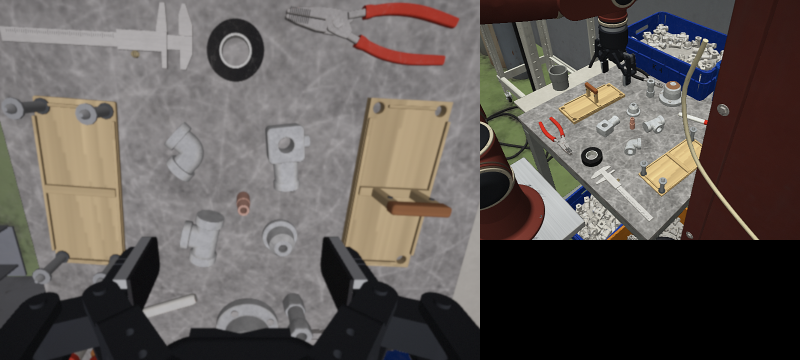

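The wrist picture shows all four castings standing clear, with the nozzle at about (243,203) in the composite and the trays on both sides. Before reaching out, I estimate where the duct lies.

```bash
python3 - <<'E'
from h import *
from scipy.optimize import fsolve
t=cam("top");s=cam("scene")
def pl(c,px):
    o=c["T"][:3,3];d=unproj(c,px,.3)[0]-o;n=np.cross(d,[0,1,0]);n/=np.linalg.norm(n);return o,n
L=[pl(t,[250,165]),pl(t,[250,8]),pl(s,[250,9])]
P0=np.array([.8,0,.6])
sg=[np.sign((P0-o)@n) for o,n in L]
f=lambda v:[sg[i]*((np.array([v[0],0,v[1]])-L[i][0])@L[i][1])-v[2] for i in range(3)]
print(fsolve(f,[.8,.6,.1]))
# estimate wrist height in scene image: crop
im=ctrl.get_image("scene")[:,:,::-1];im2=ctrl.get_image("top")[:,:,::-1]
cv2.imwrite("pics/s2.png",np.hstack([cv2.resize(im[0:200,100:500],(480,240)),cv2.resize(im2,(320,240))]))
M=ctrl.get_obs();print(M["tool_pos"])
E
```

```text
[2.6326 1.9605 2.452 ]
[0.4226 0.0018 0.2177]
```

View pics/s2.png

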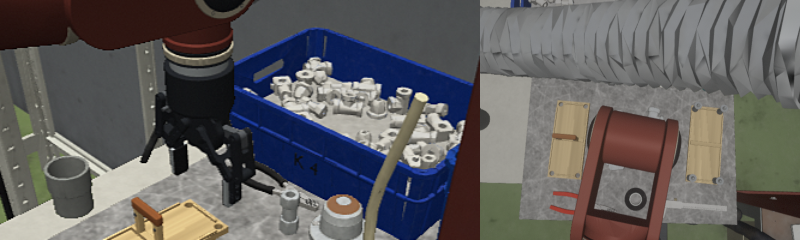

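```bash
python3 - <<'E'
from h import *
t=cam("top");s=cam("scene")
for z in (.3,.4,.5,.6,.7):
  for y in (.3,.1,-.1):
    print(z,y,proj(s,[[.672-.31*z+.03,y,z]])[0].round(),proj(s,[[.85-.31*z,y,z]])[0].round())
E
```

```text
0.3 0.3 [234.  26.] [293.   4.]
0.3 0.1 [312.  63.] [370.  36.]
0.3 -0.1 [407. 108.] [464.  75.]
0.4 0.3 [215. -26.] [280. -46.]
0.4 0.1 [298.   8.] [362. -16.]
0.4 -0.1 [402.  52.] [464.  20.]
0.5 0.3 [193. -88.] [ 264. -105.]
0.5 0.1 [281. -57.] [353. -79.]
0.5 -0.1 [394. -18.] [464. -46.]
0.6 0.3 [ 166. -162.] [ 246. -174.]
0.6 0.1 [ 260. -138.] [ 342. -153.]
0.6 -0.1 [ 385. -106.] [ 464. -128.]
0.7 0.3 [ 132. -252.] [ 224. -257.]
0.7 0.1 [ 234. -239.] [ 328. -245.]
0.7 -0.1 [ 373. -221.] [ 464. -231.]
```

```bash
python3 - <<'E'
from h import *
print(totool([.546,-.057,.014],1.36))
E
```

```text
(array([-0.1234, -0.0588,  0.2037]), np.float64(0.21088909908120845))
```

Call:
jog_arm --pt "0.085 -0.4 -0.4 1 0 0 1" --pt "0.085 -0.8 -0.8 1.6 0 0 2.1" --pt "0.085 -1.4 -1.16 2 0 0 2.1" --pt "0.085 -2 -1.18 2.4 0 0 2.1" --pt "0.085 -2.46 -1.18 2.6 0 0 2.1" --pt "0.085 -2.46 -1.18 2.8 0 0 2.1" --pt "0.085 -2.46 -1.18 2.8 0 0 2.1"

```text
t: 4.37
tool_pos: [0.5441, -0.057, 0.0742]
tool_rot: [-0.328, -3.118, -0.001]
contact_force: [-0.6, 0.0, 0.2]
opening: 0.0851
grip_force: 0.0
```

```bash
python3 - <<'E'
from h import *
c=cam("wrist");im=ctrl.get_image("wrist")
print(totool([.546,-.057,.014],1.36))
for t in ["tee","cap"]:
    for d in ctrl.cut_out("wrist",t)[:1]:
        cn,_=cv2.findContours(d["mask"].astype(np.uint8),0,2);k=max(cn,key=cv2.contourArea)[:,0]
        print(t,np.round(d["extent"]),round(d["p"],2),cv2.minAreaRect((unproj(c,k,.02)[:,:2]*1000).astype(np.float32)))
    print([unproj(c,d["xy"],0)[0][:2] for d in ctrl.tip_of("wrist",t)])
E
```

```text
(array([-0.002 ,  0.0003,  0.062 ]), np.float64(0.0009920047490978856))
tee [276. 195. 368. 323.] 0.63 ((549.2234497070312, -58.36152267456055), (56.53147888183594, 86.14715576171875), 76.86534118652344)
[array([ 0.5454, -0.0546])]
cap [ 92. 466. 129. 479.] 0.95 ((682.88818359375, -250.9053955078125), (27.246240615844727, 13.985926628112793), 77.93810272216797)
[array([0.5519, 0.059 ])]
```

In the tool's units: 0.061 m is 1.22, 0.055 m is 1.1.

Call:
jog_arm --pt "0.085 -0.02 0 0.6 0 0 0" --pt "0.085 -0.04 0 1.1 0 0 0" --pt "0.085 -0.04 0 1.22 0 0 0" --pt "0.085 -0.04 0 1.22 0 0 0" --pt "0.04 -0.04 0 1.22 0 0 0" --pt "0.04 -0.04 0 1.22 0 0 0" --pt "0.04 -0.04 0 1.22 0 0 0" --pt "0.04 -0.04 0 1.22 0 0 0" --pt "0.04 -0.04 0 1.22 0 0 0" --pt "0.04 -0.04 0 1.22 0 0 0" --pt "0.04 -0.04 0 1.22 0 0 0" --pt "0.04 -0.04 0 1.22 0 0 0" --clamp_n 60

```text
t: 5.62
tool_pos: [0.5476, -0.0576, 0.0168]
tool_rot: [-0.329, -3.124, 0.0]
contact_force: [-0.5, -0.7, 0.1]
opening: 0.0403
grip_force: 0.0
```

```bash
python3 - <<'E'
from h import *
print(ctrl.get_obs()["opening"],ctrl.get_obs()["grip_force"])
cv2.imwrite("pics/w2.png",ctrl.get_image("wrist")[:,:,::-1])
E
```

```text
0.04032728206957396 0.0
```

View pics/w2.png

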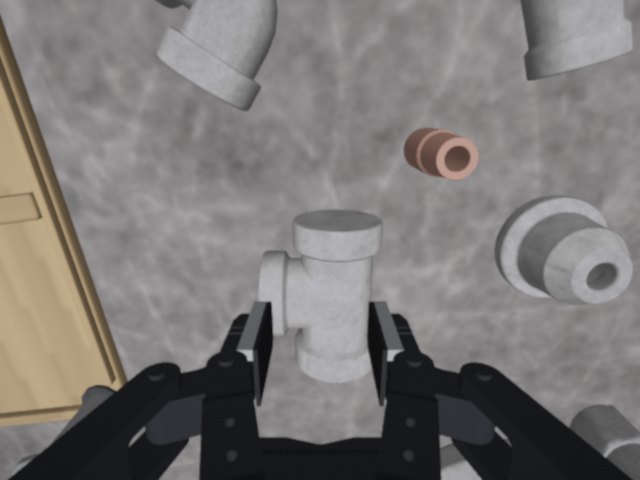

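The picture shows the pads at (272,303) and (368,303), seemingly drawn above the tee's branch at (275,290). I need a side view to tell how high the tips are.

```bash
python3 - <<'E'
from h import *
s=cam("scene");o=ctrl.get_obs();M=R.from_rotvec(o["tool_rot"]).as_matrix()
im=ctrl.get_image("scene")[:,:,::-1].copy()
P=[o["tool_pos"]+M@np.array(v) for v in ([0,.02,0],[0,-.02,0],[0,0,0.0])]
px=proj(s,P);print(px)
x0,y0=280,160
cr=cv2.resize(im[y0:y0+120,x0:x0+160],(800,600),interpolation=cv2.INTER_CUBIC)
for p in px: cv2.circle(cr,tuple(int(v) for v in (p-[x0,y0])*5),4,(0,0,255),1)
cv2.imwrite("pics/s3.png",cr)
E
```

```text
[[343.0812 244.0188]
 [356.1646 257.1608]
 [349.5489 250.5154]]
```

View pics/s3.png

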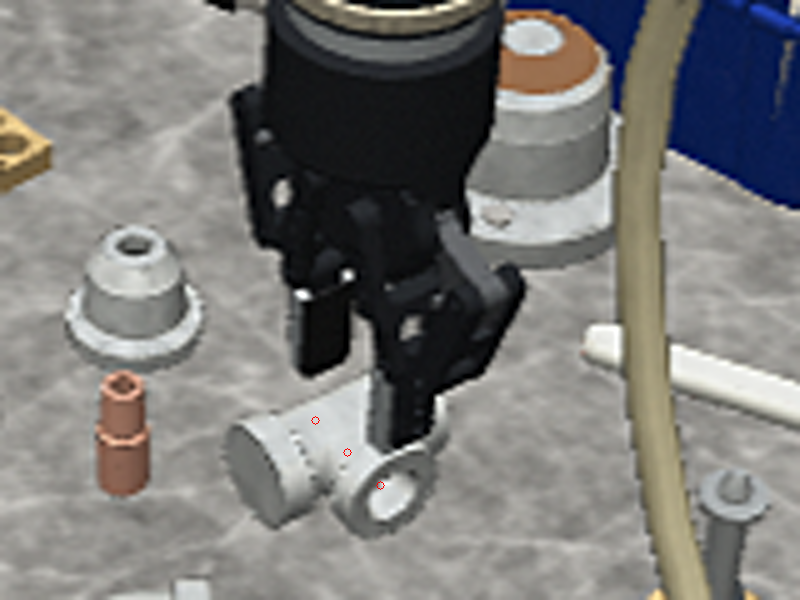

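The scene crop shows the two finger tips at (320,370) and (400,440), hovering above the tee. So the real tips sit about 25-30 mm further back than the stated geometry. I'll open, go down in steps and watch the force.

Call:
jog_arm --pt "0.085 0 0 0 0 0 0" --pt "0.085 0 0 0 0 0 0" --pt "0.085 0 0 0 0 0 0" --pt "0.085 0 0 0 0 0 0" --pt "0.085 0 0 0 0 0 0" --pt "0.085 0 0 0.2 0 0 0" --pt "0.085 0 0 0.32 0 0 0" --pt "0.085 0 0 0.32 0 0 0" --pt "0.085 0 0 0.32 0 0 0"

```text
t: 6.47
tool_pos: [0.5466, -0.0574, -0.0005]
tool_rot: [-0.329, -3.122, -0.0]
contact_force: [-0.4, 0.8, 0.2]
opening: 0.085
grip_force: 0.0
```

```bash
python3 - <<'E'
from h import *
s=cam("scene");o=ctrl.get_obs()
w=ctrl.get_image("wrist")[:,:,::-1];im=ctrl.get_image("scene")[:,:,::-1]
cv2.imwrite("pics/s4.png",np.hstack([cv2.resize(im[180:280,300:400],(400,400),interpolation=cv2.INTER_CUBIC),cv2.resize(w[100:480,130:510],(400,400))]))
E
```

```text
(no output)
```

View pics/s4.png

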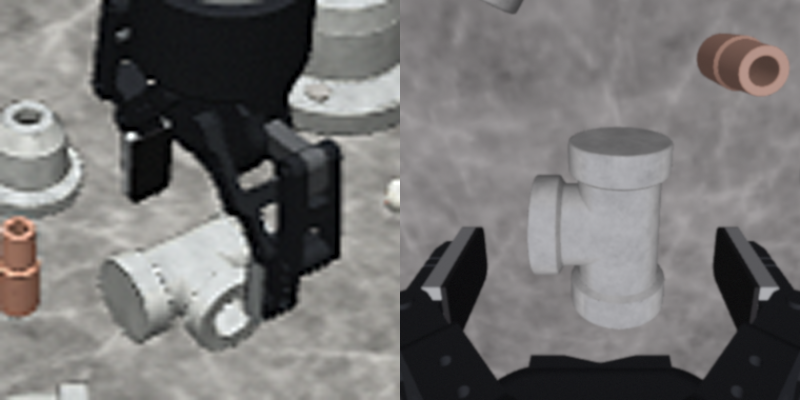

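The pads straddle the tee, with tips still about 35 mm up by triangulation of the pad corners (wrist crop (485,230) and (715,230)). I go 20 mm lower, then close.

Call:
jog_arm --pt "0.085 0 0 0.2 0 0 0" --pt "0.085 0 0 0.36 0 0 0" --pt "0.085 0 0 0.36 0 0 0" --pt "0.085 0 0 0.36 0 0 0" --pt "0.03 0 0 0.36 0 0 0" --pt "0.03 0 0 0.36 0 0 0" --pt "0.03 0 0 0.36 0 0 0" --pt "0.03 0 0 0.36 0 0 0" --pt "0.03 0 0 0.36 0 0 0" --pt "0.03 0 0 0.36 0 0 0" --pt "0.03 0 0 0.36 0 0 0" --pt "0.03 0 0 0.36 0 0 0" --clamp_n 60

```text
t: 7.57
tool_pos: [0.5484, -0.0579, -0.0165]
tool_rot: [0.329, 3.123, -0.001]
contact_force: [0.2, -1.0, 4.9]
opening: 0.0521
grip_force: 63.9
```

```bash
python3 - <<'E'
from h import *
print(ctrl.get_obs()["contact_force"])
E
```

```text
[ 0.214  -0.9859  4.8884]
```

```bash
python3 - <<'E'
from h import *
for p in ([.50,-.06,.04],[.50,-.223,.04],[.527,-.223,.04],[.527,-.223,-.003]): print(totool(p,1.488))
E
```

```text
(array([ 0.0468, -0.0122, -0.0566]), np.float64(-0.12694450658456113))
(array([ 0.0128, -0.1716, -0.0565]), np.float64(-0.12694450658456113))
(array([-0.0136, -0.166 , -0.0565]), np.float64(-0.12694450658456113))
(array([-0.0135, -0.166 , -0.0135]), np.float64(-0.12694450658456113))
```

Call:
jog_arm --pt "0.03 0 0 -0.6 0 0 0" --pt "0.03 0.4 -0.1 -1.14 0 0 0" --pt "0.03 0.92 -0.24 -1.14 0 0 -0.6" --pt "0.03 0.8 -0.9 -1.14 0 0 -1.27" --pt "0.03 0.6 -1.7 -1.14 0 0 -1.27" --pt "0.03 0.44 -2.5 -1.14 0 0 -1.27" --pt "0.03 0.26 -3.44 -1.14 0 0 -1.27" --pt "0.03 0.26 -3.44 -1.14 0 0 -1.27" --pt "0.03 -0.27 -3.32 -1.14 0 0 -1.27" --pt "0.03 -0.27 -3.32 -1.14 0 0 -1.27" --pt "0.03 -0.27 -3.32 -1.14 0 0 -1.27" --pt "0.03 -0.27 -3.32 -1.14 0 0 -1.27"

```text
t: 8.57
tool_pos: [0.5251, -0.2217, 0.0385]
tool_rot: [-0.129, -3.136, -0.002]
contact_force: [-0.3, 0.2, -0.7]
opening: 0.0524
grip_force: 64.5
```

```bash
python3 - <<'E'
from h import *
print(totool([.527,-.223,-.003],1.488))
s=ctrl.get_image("scene")[:,:,::-1];w=ctrl.get_image("wrist")[:,:,::-1]
cv2.imwrite("pics/s5.png",np.hstack([s[190:430,290:450].repeat(2,0).repeat(2,1)[:480],cv2.resize(w,(480,480*3//4)) if 0 else w[:,80:560]]))
c=cam("wrist")
for t in["base_tray"]:print([unproj(c,d["xy"],0)[0][:2] for d in ctrl.tip_of("wrist",t)])
E
```

```text
(array([-0.0021, -0.0012,  0.0414]), np.float64(0.000635657826454139))
[array([ 0.4756, -0.2189])]
```

View pics/s5.png

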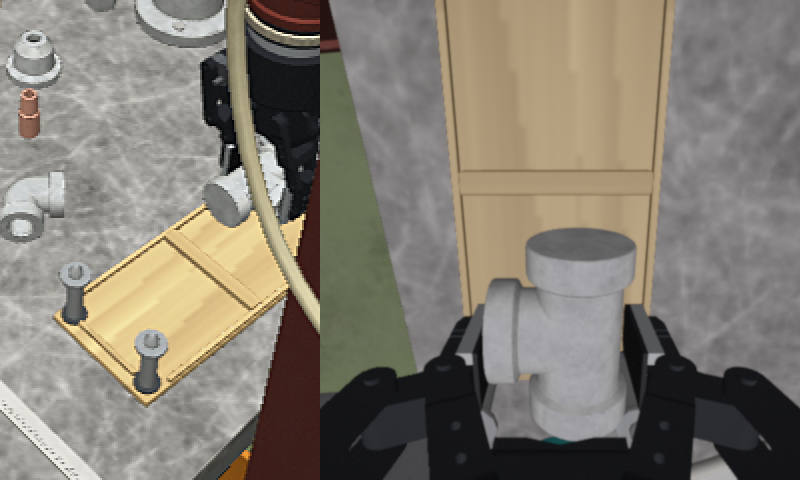

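The tee is held and in line over the far bay; the rib is level at row 182. Lower and release.

Careful with the scale: shifts go in units of 50 mm and turns go in units of 0.1 rad. That gives: 0.0415 m is 0.83, 0.0405 m is 0.81.

Call:
jog_arm --pt "0.03 -0.02 -0.02 0.5 0 0 0" --pt "0.03 -0.04 -0.02 0.74 0 0 0" --pt "0.03 -0.04 -0.02 0.81 0 0 0" --pt "0.03 -0.04 -0.02 0.83 0 0 0" --pt "0.03 -0.04 -0.02 0.83 0 0 0"

```text
t: 9.13
tool_pos: [0.5278, -0.2237, -0.002]
tool_rot: [-0.13, -3.138, -0.001]
contact_force: [-0.6, 0.7, -1.5]
opening: 0.0526
grip_force: 64.4
```

In the tool's units: -0.08 m is -1.6, -0.06 m is -1.2.

Call:
jog_arm --pt "0.03 0 0 0.02 0 0 0" --pt "0.03 0 0 0.04 0 0 0" --pt "0.03 0 0 0.04 0 0 0" --pt "0.063 0 0 0.04 0 0 0" --pt "0.063 0 0 0.04 0 0 0" --pt "0.063 0 0 0.04 0 0 0" --pt "0.063 0 0 0.04 0 0 0" --pt "0.063 0 0 -0.4 0 0 0" --pt "0.063 0 0 -1.2 0 0 0" --pt "0.07 0.6 0.2 -1.6 0 0 0" --pt "0.07 0.8 0.4 -1.6 0 0 0"

```text
t: 10.05
tool_pos: [0.4921, -0.2027, 0.0845]
tool_rot: [0.131, 3.131, -0.008]
contact_force: [1.7, 0.3, -0.1]
opening: 0.0701
grip_force: 0.0
```

```bash
python3 - <<'E'
from h import *
for p in ([.50,-.1,.07],[.50,.06,.07],[.549,.059,.07],[.549,.059,-.016]): print(totool(p,1.488))
c=cam("wrist");ctrl.get_image("wrist")
print([unproj(c,d["xy"],0.012)[0][:2] for d in ctrl.tip_of("wrist","tee")])
E
```

```text
(array([0.0008, 0.103 , 0.014 ]), np.float64(-0.0006006255082311451))
(array([0.0141, 0.2625, 0.0131]), np.float64(-0.0006006255082311451))
(array([-0.0348,  0.2656,  0.0135]), np.float64(-0.0006006255082311451))
(array([-0.034 ,  0.266 ,  0.0995]), np.float64(-0.0006006255082311451))
[array([ 0.5286, -0.222 ])]
```

Call:
jog_arm --pt "0.085 0 0.8 0 0 0 0" --pt "0.085 0 1.6 0.1 0 0 0" --pt "0.085 0.06 2.4 0.1 0 0 0" --pt "0.085 0.12 3.2 0.1 0 0 0" --pt "0.085 0.2 4 0.2 0 0 0" --pt "0.085 0.28 4.8 0.26 0 0 0" --pt "0.085 -0.2 5.3 0.26 0 0 0" --pt "0.085 -0.7 5.34 0.26 0 0 0" --pt "0.085 -0.7 5.34 0.26 0 0 0" --pt "0.085 -0.7 5.34 0.26 0 0 0" --clamp_n 40

```text
t: 10.98
tool_pos: [0.5475, 0.0628, 0.0643]
tool_rot: [-0.128, -3.137, 0.0]
contact_force: [-0.4, 0.4, -0.5]
opening: 0.0847
grip_force: 0.0
```

```bash
python3 - <<'E'
from h import *
c=cam("wrist");w=ctrl.get_image("wrist")
print([(unproj(c,d["xy"],0)[0][:2],d["p"]) for d in ctrl.tip_of("wrist","cap")])
d=ctrl.cut_out("wrist","cap")[0]
cn,_=cv2.findContours(d["mask"].astype(np.uint8),0,2);k=max(cn,key=cv2.contourArea)[:,0]
print(d["extent"],d["p"],cv2.minAreaRect((unproj(c,k,.005)[:,:2]*1000).astype(np.float32)))
print(totool([.5495,.0605,-.016],1.488))
cv2.imwrite("pics/w6.png",w[:,:,::-1])
E
```

```text
[(array([0.5515, 0.0599]), 0.62)]
[270.1, 219.7, 353.0, 303.8] 0.75 ((554.03857421875, 57.94291305541992), (54.858741760253906, 54.58538055419922), 36.70431900024414)
(array([-0.0036, -0.0012,  0.0804]), np.float64(-0.0008208107737723846))
```

View pics/w6.png

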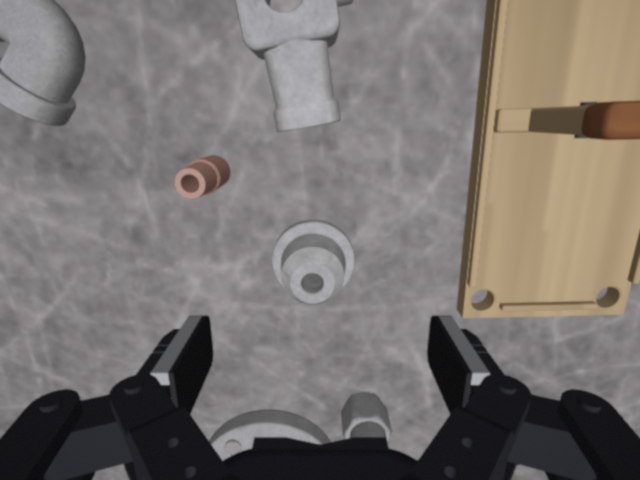

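The crop confirms the grey domed cap at (313,261), centred between the pads; the nozzle at (200,177) and tray are clear of the fingers.

In the tool's units: 0.081 m is 1.62, 0.079 m is 1.58.

Call:
jog_arm --pt "0.085 -0.1 -0.04 0.7 0 0 0" --pt "0.085 -0.1 -0.04 1.3 0 0 0" --pt "0.085 -0.1 -0.04 1.58 0 0 0" --pt "0.085 -0.1 -0.04 1.62 0 0 0" --pt "0.085 -0.1 -0.04 1.62 0 0 0" --pt "0.03 -0.1 -0.04 1.62 0 0 0" --pt "0.03 -0.1 -0.04 1.62 0 0 0" --pt "0.03 -0.1 -0.04 1.62 0 0 0" --pt "0.03 -0.1 -0.04 1.62 0 0 0" --pt "0.03 -0.1 -0.04 1.62 0 0 0" --pt "0.03 -0.1 -0.04 1.62 0 0 0" --pt "0.03 -0.1 -0.04 1.62 0 0 0" --pt "0.03 -0.1 -0.04 1.62 0 0 0" --clamp_n 40

```text
t: 12.22
tool_pos: [0.5535, 0.0599, -0.0135]
tool_rot: [0.13, 3.135, -0.001]
contact_force: [-1.1, -2.0, 6.7]
opening: 0.0509
grip_force: 42.3
```

```bash
python3 - <<'E'
from h import *
for p in ([.47,.0,.06],[.416,-.15,.06],[.416,-.2139,.06],[.416,-.2139,-.003]): print(totool(p,1.488))
E
```

```text
(array([ 0.078 , -0.0666, -0.0738]), np.float64(7.973142833916924e-05))
(array([ 0.1194, -0.2205, -0.0739]), np.float64(7.973142833916924e-05))
(array([ 0.1142, -0.2842, -0.0739]), np.float64(7.973142833916924e-05))
(array([ 0.1144, -0.2842, -0.0109]), np.float64(7.973142833916924e-05))
```

Call:
jog_arm --pt "0.03 0 0 -0.6 0 0 0" --pt "0.03 0.4 0 -1.2 0 0 0" --pt "0.03 1 -0.4 -1.5 0 0 0" --pt "0.03 1.5 -1 -1.5 0 0 0" --pt "0.03 1.8 -1.8 -1.5 0 0 0" --pt "0.03 2 -2.6 -1.5 0 0 0" --pt "0.03 2.2 -3.4 -1.5 0 0 0" --pt "0.03 2.28 -4.2 -1.5 0 0 0" --pt "0.03 2.28 -5 -1.5 0 0 0" --pt "0.03 2.28 -5.68 -1.5 0 0 0" --pt "0.03 2.28 -5.68 -1.2 0 0 0" --pt "0.03 2.28 -5.68 -0.6 0 0 0" --pt "0.03 2.28 -5.68 -0.32 0 0 0" --pt "0.03 2.28 -5.68 -0.32 0 0 0" --pt "0.03 2.28 -5.68 -0.32 0 0 0"

```text
t: 13.47
tool_pos: [0.4141, -0.2132, -0.0004]
tool_rot: [-0.13, -3.138, -0.002]
contact_force: [0.2, 0.4, -2.3]
opening: 0.0509
grip_force: 45.1
```

In the tool's units: -0.16 m is -3.2, 0.14 m is 2.8.

Call:
jog_arm --pt "0.03 0 0 0.02 0 0 0" --pt "0.03 0 0 0.04 0 0 0" --pt "0.03 0 0 0.04 0 0 0" --pt "0.06 0 0 0.04 0 0 0" --pt "0.06 0 0 0.04 0 0 0" --pt "0.06 0 0 0.04 0 0 0" --pt "0.062 0 0 0.04 0 0 0" --pt "0.063 0 0 -0.4 0 0 0" --pt "0.063 0 0 -1 0 0 0" --pt "0.07 0.2 0.2 -1.8 0 0 0" --pt "0.07 0.2 1 -2.6 0 0 0" --pt "0.07 0 1.8 -3.2 0 0 0" --pt "0.07 0 2.6 -3.2 0 0 0" --pt "0.07 0 2.8 -3.2 0 0 0" --pt "0.07 0 2.8 -3.2 0 0 0"

```text
t: 14.72
tool_pos: [0.4277, -0.0705, 0.1627]
tool_rot: [0.121, 3.134, 0.001]
contact_force: [0.1, -1.0, -0.9]
opening: 0.0699
grip_force: 0.0
```

```bash
python3 - <<'E'
from h import *
print(ctrl.get_obs()["tool_pos"])
c=cam("wrist");w=ctrl.get_image("wrist")
for t in ["tee","cap","base_tray"]:print(t,[(unproj(c,d["xy"],0.012 if t!="base_tray" else 0)[0][:2],d["p"]) for d in ctrl.tip_of("wrist",t)])
cv2.imwrite("pics/w7.png",w[:,:,::-1])
E
```

```text
[ 0.4277 -0.0705  0.1627]
tee [(array([ 0.5233, -0.223 ]), 0.88)]
cap [(array([ 0.4137, -0.2131]), 0.9)]
base_tray [(array([ 0.4754, -0.2209]), 0.58)]
```

View pics/w7.png

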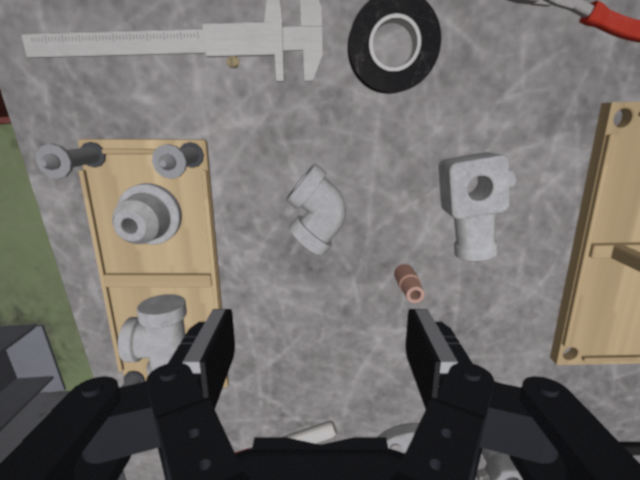

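The picture shows the cap at (150,213) and the tee at (155,330) standing in their bays, with the nozzle at (410,283) untouched. Next I measure the base posts from straight above.

Call:
jog_arm --pt "0.085 0 -0.8 0 0 0 0" --pt "0.085 -0.1 -1.6 0 0 0 0" --pt "0.085 -0.18 -2.4 0 0 0 0" --pt "0.085 -0.18 -2.88 0 0 0 0" --pt "0.085 -0.18 -2.88 0 0 0 0" --pt "0.085 -0.18 -2.88 0 0 0 0"

```text
t: 15.42
tool_pos: [0.4222, -0.2201, 0.1593]
tool_rot: [-0.137, -3.137, -0.002]
contact_force: [0.5, 1.6, 0.5]
opening: 0.0848
grip_force: 0.0
```

```bash
python3 - <<'E'
from h import *
print(ctrl.get_obs()["tool_pos"])
c=cam("wrist");w=ctrl.get_image("wrist")
for d in ctrl.tip_of("wrist","base_tray"):print(unproj(c,d["xy"],0)[0][:2],d["p"])
a=-.083
for ctr in([.4727,-.2186],):
    d=np.array([np.cos(a),np.sin(a)]);n=np.array([-d[1],d[0]])
    P=np.array([np.r_[np.array(ctr)+sy*.11*d+sx*.04*n,.062] for sy in(-1,1) for sx in(1,-1)])
    px=proj(c,P);print(px)
cv2.imwrite("pics/w8.png",w[:,:,::-1])
E
```

```text
[ 0.4222 -0.2201  0.1593]
[ 0.4742 -0.2179] 0.61
[[386.2101 149.7918]
 [268.4313 150.354 ]
 [373.3179 412.133 ]
 [280.421  412.5932]]
```

View pics/w8.png

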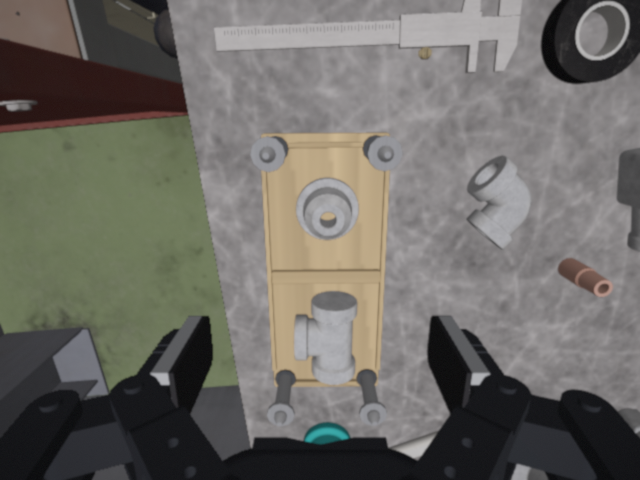

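The picture shows the four collars at (383,153), (269,154), (373,413) and (281,413). The turquoise look-alike is behind at (327,435). I fit the circles exactly.

```bash
python3 - <<'E'
from h import *
c=cam("wrist");im=cv2.imread("pics/w8.png");g=cv2.cvtColor(im,cv2.COLOR_BGR2GRAY)
out=[];vis=[]
for (u,v),r in zip([(383,153),(269,154),(373,413),(281,413)],[18,18,14,14]):
    s=28;k=cv2.resize(g[v-s:v+s,u-s:u+s],None,fx=6,fy=6,interpolation=cv2.INTER_CUBIC)
    h=cv2.HoughCircles(cv2.GaussianBlur(k,(0,0),4),cv2.HOUGH_GRADIENT,1,200,param1=60,param2=12,minRadius=(r-4)*6,maxRadius=(r+3)*6)
    x,y,rr=h[0,0];out.append([u-s+x/6,v-s+y/6]);print(out[-1],rr/6)
    k=cv2.cvtColor(k,cv2.COLOR_GRAY2BGR);cv2.circle(k,(int(x),int(y)),int(rr),(0,0,255),1);vis.append(k[:300,:200] if 0 else cv2.resize(k,(300,300)))
cv2.imwrite("pics/v.png",np.vstack([np.hstack(vis[:2]),np.hstack(vis[2:])]))
q=unproj(c,out,.062)[:,:2];print(q,q.mean(0),"len",np.linalg.norm(q[0]-q[2]),np.linalg.norm(q[1]-q[3]),np.linalg.norm(q[0]-q[1]),np.linalg.norm(q[2]-q[3]))
d=q[2]+q[3]-q[0]-q[1];print(np.arctan2(d[1],d[0]))
E
```

```text
Traceback (most recent call last):
TypeError: 'NoneType' object is not subscriptable
```

```bash
python3 - <<'E'
from h import *
c=cam("wrist");im=cv2.imread("pics/w8.png");g=cv2.cvtColor(im,cv2.COLOR_BGR2GRAY)
out=[];vis=[]
for (u,v),r in zip([(383,153),(269,154),(373,413),(281,413)],[18,18,14,14]):
    s=25;k=cv2.resize(g[v-s:v+s,u-s:u+s],None,fx=4,fy=4,interpolation=cv2.INTER_CUBIC)
    h=cv2.HoughCircles(cv2.GaussianBlur(k,(0,0),2),cv2.HOUGH_GRADIENT_ALT,1,200,param1=40,param2=.3,minRadius=(r-4)*4,maxRadius=(r+4)*4)
    k=cv2.resize(im[v-s:v+s,u-s:u+s],(300,300),interpolation=cv2.INTER_CUBIC)
    if h is not None:
        x,y,rr=h[0,0];out.append([u-s+x/4-.4,v-s+y/4-.4]);print(out[-1],rr/4)
        cv2.circle(k,(int(x*1.5),int(y*1.5)),int(rr*1.5),(0,0,255),1)
    else: print("none",u,v)
    vis.append(k)
cv2.imwrite("pics/v.png",np.vstack([np.hstack(vis[:2]),np.hstack(vis[2:])]))
if len(out)==4:
    q=unproj(c,out,.062)[:,:2];print(q,q.mean(0),"len",np.linalg.norm(q[0]-q[2]),np.linalg.norm(q[1]-q[3]),np.linalg.norm(q[0]-q[1]),np.linalg.norm(q[2]-q[3]))
    d=q[2]+q[3]-q[0]-q[1];print(np.arctan2(d[1],d[0]))
E
```

```text
none 383 153
none 269 154
[np.float32(373.35), np.float32(415.35)] 13.026186
none 281 413
```

View pics/v.png

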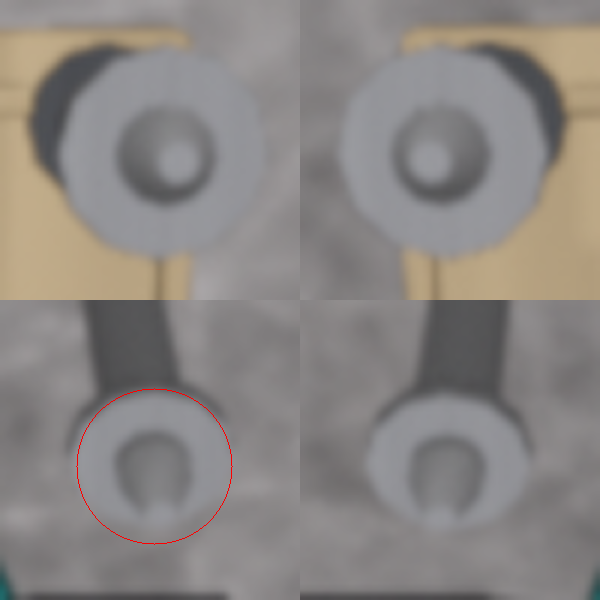

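```bash
python3 - <<'E'
from h import *
c=cam("wrist")
out=[[384.8,153],[267.6,154],[373.1,413.8],[280.4,414.1]]
q=unproj(c,out,.062)[:,:2];print(q,q.mean(0),"len",np.linalg.norm(q[0]-q[2]),np.linalg.norm(q[1]-q[3]),np.linalg.norm(q[0]-q[1]),np.linalg.norm(q[2]-q[3]))
d=q[2]+q[3]-q[0]-q[1];print(np.arctan2(d[1],d[0]))
# view pose over top tray
print(totool([.425,.215,.16],np.pi/2-.056))
E
```

```text
[[ 0.3688 -0.169 ]
 [ 0.3627 -0.2487]
 [ 0.588  -0.1858]
 [ 0.5815 -0.2655]] [ 0.4753 -0.2173] len 0.21987429806433248 0.21942238804592223 0.07986851756942334 0.08003910214995764
-0.07650844026169858
(array([ 0.0341,  0.4319, -0.    ]), np.float64(-0.028153695107507648))
```

In the tool's units: 0.432 m is 8.64, 0.034 m is 0.68, -0.028 rad is -0.28.

Call:
jog_arm --pt "0.085 0.68 8.64 0 0 0 -0.28" --pt "0.085 0.68 8.64 0 0 0 -0.28" --pt "0.085 0.68 8.64 0 0 0 -0.28" --pt "0.085 0.68 8.64 0 0 0 -0.28" --pt "0.085 0.68 8.64 0 0 0 -0.28" --pt "0.085 0.68 8.64 0 0 0 -0.28" --pt "0.085 0.68 8.64 0 0 0 -0.28" --pt "0.085 0.68 8.64 0 0 0 -0.28" --pt "0.085 0.68 8.64 0 0 0 -0.28" --pt "0.085 0.68 8.64 0 0 0 -0.28" --pt "0.085 0.68 8.64 0 0 0 -0.28" --pt "0.085 0.68 8.64 0 0 0 -0.28" --pt "0.085 0.68 8.64 0 0 0 -0.28" --pt "0.085 0.68 8.64 0 0 0 -0.28"

```text
t: 16.68
tool_pos: [0.4245, 0.2149, 0.1599]
tool_rot: [-0.085, -3.14, 0.001]
contact_force: [0.4, -0.9, -0.9]
opening: 0.0852
grip_force: 0.0
```

```bash
python3 - <<'E'
from h import *
print(ctrl.get_obs()["tool_pos"])
c=cam("wrist");w=ctrl.get_image("wrist");im=w[:,:,::-1]
cv2.imwrite("pics/w9.png",im)
for d in ctrl.tip_of("wrist","top_tray"):print(unproj(c,d["xy"],0)[0][:2],d["p"])
a=-.056;d=np.array([np.cos(a),np.sin(a)]);n=np.array([-d[1],d[0]])
P=np.array([np.r_[np.array([.478,.2105])+sy*.11*d+sx*.04*n,.012] for sy in(-1,1) for sx in(1,-1)])
px=proj(c,P);print(px);vis=[];s=25
for p in px:
    u,v=np.round(p).astype(int);print(u-s,v-s)
    vis.append(cv2.resize(im[v-s:v+s,u-s:u+s],(300,300),interpolation=cv2.INTER_CUBIC))
cv2.imwrite("pics/v2.png",np.vstack([np.hstack(vis[:2]),np.hstack(vis[2:])]))
E
```

```text
[0.4245 0.2149 0.1599]
[0.4813 0.2111] 0.95
[[367.5901 149.2886]
 [268.6646 149.0911]
 [358.3387 377.2294]
 [277.6439 377.0978]]
343 124
244 124
333 352
253 352
```

View pics/v2.png

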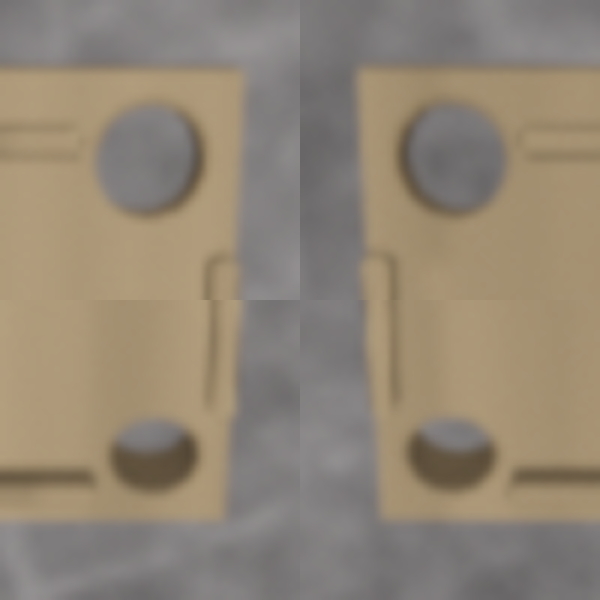

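```bash
python3 - <<'E'
from h import *
c=cam("wrist")
q=unproj(c,[[367.5,150],[269.35,150],[358.2,377.4],[278,377.4]],.012)[:,:2];m=q.mean(0);print(q,m,"len",np.linalg.norm(q[0]-q[2]),np.linalg.norm(q[1]-q[3]),np.linalg.norm(q[0]-q[1]),np.linalg.norm(q[2]-q[3]))
d=q[2]+q[3]-q[0]-q[1];a=np.arctan2(d[1],d[0]);print(a)
print(totool([m[0],m[1],.2],a))
b=proj(c,[np.r_[m,.084]]);print("handle centre px",b)
E
```

```text
[[0.3716 0.256 ]
 [0.3671 0.1767]
 [0.591  0.2433]
 [0.5865 0.1638]] [0.479  0.2099] len 0.2198082517649372 0.21979190684902422 0.07945830578764969 0.0795829214872192
-0.05845613510157751
(array([-0.0542, -0.0013, -0.0399]), np.float64(-1.5683248824564568))
handle centre px [[317.9075 314.7255]]
```

View pics/w9.png

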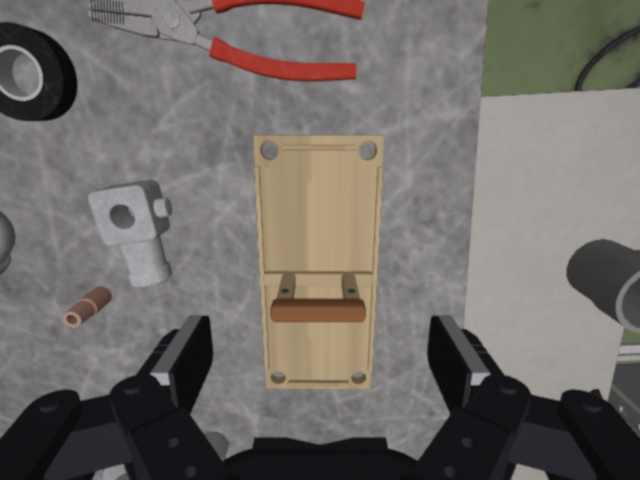

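The picture shows the handle bar at (318,310), just where the socket fit puts it. Turn by +1.573 about tool z and move above it.

In the tool's units: -0.054 m is -1.08, -0.001 m is -0.02, 1.573 rad is 15.73.

Call:
jog_arm --pt "0.06 -1.08 -0.02 0 0 0 15.73" --pt "0.06 -1.08 -0.02 0 0 0 15.73" --pt "0.06 -1.08 -0.02 0 0 0 15.73" --pt "0.06 -1.08 -0.02 0 0 0 15.73" --pt "0.06 -1.08 -0.02 0 0 0 15.73" --pt "0.06 -1.08 -0.02 0 0 0 15.73" --pt "0.06 -1.08 -0.02 0 0 0 15.73" --pt "0.06 -1.08 -0.02 0 0 0 15.73" --pt "0.06 -1.08 -0.02 0 0 0 15.73" --pt "0.06 -1.08 -0.02 0 0 0 15.73" --pt "0.06 -1.08 -0.02 0 0 0 15.73" --pt "0.06 -1.08 -0.02 0 0 0 15.73" --pt "0.06 -1.08 -0.02 0 0 0 15.73" --pt "0.06 -1.08 -0.02 0 0 0 15.73" --pt "0.06 -1.08 -0.02 0 0 0 15.73"

```text
t: 18.03
tool_pos: [0.4791, 0.2101, 0.1602]
tool_rot: [2.283, 2.157, 0.0]
contact_force: [-0.5, -0.2, -0.1]
opening: 0.0601
grip_force: 0.0
```

```bash
python3 - <<'E'
from h import *
print(ctrl.get_obs()["tool_pos"],ctrl.get_obs()["q"])
print(totool([.479,.2099,.038],-.0585))
c=cam("wrist");w=ctrl.get_image("wrist");cv2.imwrite("pics/w10.png",w[:,:,::-1])
E
```

```text
[0.4791 0.2101 0.1602] [ 0.2711 -0.1594  1.8971 -0.0001  1.4039  0.3278]
(array([-0.0002, -0.0001,  0.1222]), np.float64(0.001761501045493885))
```

In the tool's units: 0.122 m is 2.44, 0.11 m is 2.2.

Call:
jog_arm --pt "0.06 0 0 0.8 0 0 0" --pt "0.06 0 0 1.6 0 0 0" --pt "0.06 0 0 2.2 0 0 0" --pt "0.06 0 0 2.44 0 0 0" --pt "0.06 0 0 2.44 0 0 0" --pt "0.06 0 0 2.44 0 0 0" --pt "0.005 0 0 2.44 0 0 0" --pt "0.005 0 0 2.44 0 0 0" --pt "0.005 0 0 2.44 0 0 0" --pt "0.005 0 0 2.44 0 0 0" --pt "0.005 0 0 2.44 0 0 0" --pt "0.005 0 0 2.44 0 0 0" --pt "0.005 0 0 2.44 0 0 0" --pt "0.005 0 0 2.44 0 0 0" --pt "0.005 0 0 2.44 0 0 0" --clamp_n 100

```text
t: 19.33
tool_pos: [0.4801, 0.2116, 0.0403]
tool_rot: [2.283, 2.157, 0.004]
contact_force: [-2.3, -0.8, 6.0]
opening: 0.012
grip_force: 98.4
```

In the tool's units: -0.1 m is -2, -0.08 m is -1.6.

Call:
jog_arm --pt "0.005 0 0 -0.4 0 0 0" --pt "0.005 0 0 -1 0 0 0" --pt "0.005 0 0 -1.6 0 0 0" --pt "0.005 0 0 -2 0 0 0" --pt "0.005 0 0 -2 0 0 0" --pt "0.005 0 0 -2 0 0 0"

```text
t: 19.83
tool_pos: [0.4793, 0.2113, 0.1387]
tool_rot: [2.283, 2.157, 0.003]
contact_force: [0.4, -0.5, -4.2]
opening: 0.0116
grip_force: 98.4
```

```bash
python3 - <<'E'
from h import *
o=ctrl.get_obs();print(o["tool_pos"],o["tool_rot"],o["grip_force"],o["contact_force"],o["wrist_torque"])
M=R.from_rotvec(o["tool_rot"]).as_matrix();print(M.T@np.array([-.0037,-.4272,0]))
cv2.imwrite("pics/w11.png",ctrl.get_image("wrist")[:,:,::-1])
E
```

```text
[0.4793 0.2113 0.1387] [2.2831 2.1567 0.0027] 98.40286374092102 [ 0.3528 -0.4529 -4.1736] [ 0.0156  0.0226 -0.0255]
[-0.4267  0.0206 -0.0002]
```

Call:
jog_arm --pt "0.005 -0.2 0 0 0 0 0" --pt "0.005 -0.7 0.04 0 0 0 0" --pt "0.005 -1.3 0.06 0 0 0 0" --pt "0.005 -1.9 0.1 0 0 0 0.18" --pt "0.005 -2.5 0.12 0 0 0 0.18" --pt "0.005 -3.1 0.16 0 0 0 0.18" --pt "0.005 -3.7 0.18 0 0 0 0.18" --pt "0.005 -4.3 0.2 0 0 0 0.18" --pt "0.005 -4.9 0.24 0 0 0 0.18" --pt "0.005 -5.5 0.26 0 0 0 0.18" --pt "0.005 -6.1 0.3 0 0 0 0.18" --pt "0.005 -6.7 0.32 0 0 0 0.18" --pt "0.005 -7.3 0.36 0 0 0 0.18" --pt "0.005 -7.8 0.38 0 0 0 0.18" --pt "0.005 -8.2 0.4 0 0 0 0.18" --pt "0.005 -8.44 0.41 0 0 0 0.18" --pt "0.005 -8.534 0.412 0 0 0 0.18" --pt "0.005 -8.534 0.412 0 0 0 0.18" --pt "0.005 -8.534 0.412 0 0 0 0.18" --pt "0.005 -8.534 0.412 0 0 0 0.18"

```text
t: 21.55
tool_pos: [0.475, -0.2148, 0.1377]
tool_rot: [-2.301, -2.137, -0.0]
contact_force: [1.2, -0.4, -4.5]
opening: 0.0116
grip_force: 98.4
```

```bash
python3 - <<'E'
from h import *
o=ctrl.get_obs();print(o["tool_pos"],o["tool_rot"],totool([.4753,-.2173,.1],-.0765))
cv2.imwrite("pics/w12.png",ctrl.get_image("wrist")[:,:,::-1])
E
```

```text
[ 0.475  -0.2148  0.1377] [-2.301  -2.1371 -0.0002] (array([-0.0025,  0.0005,  0.0377]), np.float64(0.002665418065833869))
```

View pics/w12.png

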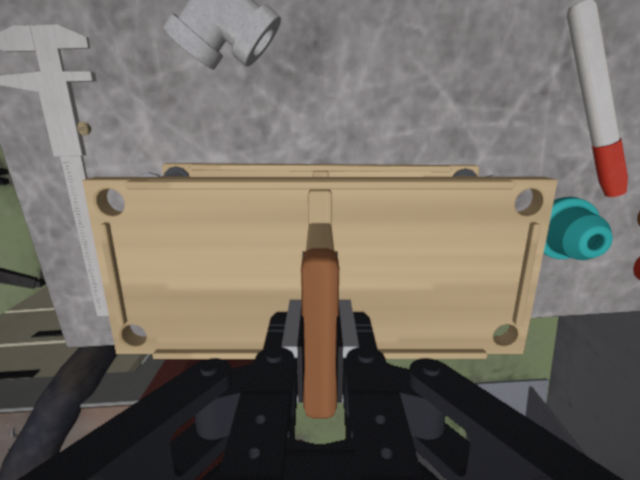

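The picture shows the tray held level with its sockets at (110,202), (529,202), (134,334) and (505,334). The base posts show behind it at (177,172) and (465,172).

```bash
python3 - <<'E'
from h import *
im=cv2.imread("pics/w12.png");c=cam("wrist")
q0=np.array([[110,202],[529,202],[134,334],[505,334]]);vis=[]
out=[]
for u,v in q0:
    s=22;p=im[v-s:v+s,u-s:u+s].astype(int)
    # hole: away from wood colour (b much below r)
    m=((p[...,2]-p[...,0])<28).astype(np.uint8)
    n,l,st,ce=cv2.connectedComponentsWithStats(m)
    k=l[s,s]; print(st[k],ce[k]+[u-s,v-s])
print([unproj(c,q0,z)[:,:2].mean(0) for z in(.105,.109,.113)])
q=unproj(c,q0,.109)[:,:2];print(q)
for a,b in((0,1),(2,3)):
    d=q[b]-q[a];print(np.arctan2(d[1],d[0]),np.linalg.norm(d))
print(np.linalg.norm(q[0]-q[2]),np.linalg.norm(q[1]-q[3]))
E
```

```text
[ 17   9  20  23 322] [114.4876 199.9814]
[  8   9  19  23 305] [523.7869 199.9016]
[ 11  13  23  15 206] [133.7573 331.1408]
[   0    0   44   44 1723] [504.3059 332.6059]
[array([ 0.4752, -0.2172]), array([ 0.4753, -0.2156]), array([ 0.4754, -0.2139])]
[[ 0.3685 -0.168 ]
 [ 0.5879 -0.1841]
 [ 0.363  -0.2472]
 [ 0.5817 -0.2631]]
-0.07312598708906352 0.22001321623833575
-0.07250273137286256 0.21926738003905
0.0793983738123765 0.07926209545989671
```

In the tool's units: 0.02 m is 0.4, -0.002 m is -0.04, 0.003 rad is 0.03.

Call:
jog_arm --pt "0.005 -0.04 0 0 0 0 0.03" --pt "0.005 -0.04 0 0.2 0 0 0.03" --pt "0.005 -0.04 0 0.4 0 0 0.03" --pt "0.005 -0.04 0 0.54 0 0 0.03" --pt "0.005 -0.04 0 0.6 0 0 0.03" --pt "0.005 -0.04 0 0.6 0 0 0.03" --pt "0.005 -0.04 0 0.6 0 0 0.03"

```text
t: 22.18
tool_pos: [0.4748, -0.2179, 0.1076]
tool_rot: [-2.306, -2.133, 0.0]
contact_force: [0.7, -0.6, -3.4]
opening: 0.0121
grip_force: 98.4
```

```bash
python3 -c "
from h import *
print(totool([.4753,-.2173,.1],-.0765))"
```

```text
(array([0.0006, 0.0004, 0.0076]), np.float64(-0.0014714984348243032))
```

In the tool's units: 0.006 m is 0.12, 0.004 m is 0.08.

Call:
jog_arm --pt "0.005 0 0 0.04 0 0 0" --pt "0.005 0 0 0.08 0 0 0" --pt "0.005 0 0 0.1 0 0 0" --pt "0.005 0 0 0.12 0 0 0" --pt "0.005 0 0 0.14 0 0 0" --pt "0.005 0 0 0.14 0 0 0"

```text
t: 22.68
tool_pos: [0.4752, -0.2182, 0.1023]
tool_rot: [2.306, 2.133, -0.0]
contact_force: [-2.8, 2.2, 3.1]
opening: 0.0119
grip_force: 99.5
```

Call:
jog_arm --pt "0.005 0 0 0.02 0 0 0" --pt "0.005 0 0 0.04 0 0 0" --pt "0.005 0 0 0.06 0 0 0" --pt "0.005 0 0 0.06 0 0 0" --pt "0.005 0 0 0.06 0 0 0"

```text
t: 23.1
tool_pos: [0.4753, -0.2182, 0.1023]
tool_rot: [-2.306, -2.133, 0.001]
contact_force: [-11.4, 5.2, 18.0]
opening: 0.0115
grip_force: 101.6
```

In the tool's units: 0.002 m is 0.04, 0.001 m is 0.02.

Call:
jog_arm --pt "0.005 0 0 0.02 0 0 0" --pt "0.005 0 0 0.04 0 0 0" --pt "0.005 0 0 0.04 0 0 0" --pt "0.005 0 0 0.04 0 0 0"

```text
t: 23.43
tool_pos: [0.4753, -0.2183, 0.1022]
tool_rot: [-2.305, -2.133, 0.001]
contact_force: [-15.8, 8.7, 26.8]
opening: 0.0119
grip_force: 102.9
```

Call:
jog_arm --pt "0.005 0 0 -0.06 0 0 0" --pt "0.04 0 0 -0.08 0 0 0" --pt "0.04 0 0 -0.08 0 0 0" --pt "0.04 0 0 -0.08 0 0 0" --pt "0.05 0 0 -0.08 0 0 0" --pt "0.05 0 0 -0.08 0 0 0" --pt "0.05 0 0 -0.4 0 0 0" --pt "0.05 0 0 -1 0 0 0" --pt "0.06 0 0 -1.6 0 0 0" --pt "0.06 0.6 0 -2 0 0 0" --pt "0.06 1.2 0 -2 0 0 0" --pt "0.06 1.6 0 -2 0 0 0" --pt "0.06 1.6 0 -2 0 0 0" --pt "0.06 1.6 0 -2 0 0 0"

```text
t: 24.6
tool_pos: [0.4813, -0.1377, 0.196]
tool_rot: [2.304, 2.135, -0.0]
contact_force: [-0.2, -0.4, 0.2]
opening: 0.0602
grip_force: 0.0
```

```bash
python3 - <<'E'
from h import *
o=ctrl.get_obs();print(o["tool_pos"],o["q"])
c=cam("wrist");im=ctrl.get_image("wrist")[:,:,::-1]
s=ctrl.get_image("scene")[:,:,::-1]
cv2.imwrite("pics/s13.png",np.hstack([cv2.resize(s[220:420,290:450],(384,480),interpolation=cv2.INTER_CUBIC),cv2.resize(im,(416,312))[:,:] if 0 else cv2.copyMakeBorder(cv2.resize(im,(416,312)),0,168,0,0,0)]))
a=-.0765;d=np.array([np.cos(a),np.sin(a)]);n=np.array([-d[1],d[0]]);
P=np.array([np.r_[np.array([.4753,-.2173])+sy*.11*d+sx*.04*n,.074] for sy in(-1,1) for sx in(1,-1)]);print(proj(c,P))
cv2.imwrite("pics/w13.png",im)
E
```

```text
[ 0.4813 -0.1377  0.196 ] [-0.4271 -0.2442  1.9092 -0.0004  1.4765 -0.351 ]
[[185.9309 271.8694]
 [195.9012 354.9179]
 [452.8967 272.0978]
 [442.8801 355.1745]]
```

View pics/s13.png

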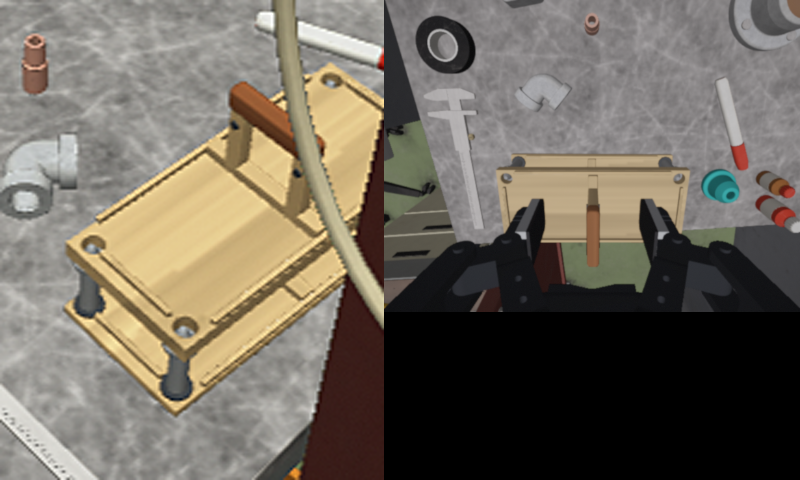

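The picture shows the top tray down on all four posts, with studs in the sockets at (93,243), (184,327) and (330,80); the re-projection agrees within 1-2 px. I've gone past my picture allowance, so I'll work on from numbers only. Elbow next.

```bash
cat >> h.py <<'E'
def look(t,z=.02,zt=0):
    c=cam("wrist");ctrl.get_image("wrist")
    print(t,"tip",[(unproj(c,d["xy"],zt)[0][:2],round(d["p"],2)) for d in ctrl.tip_of("wrist",t)])
    for d in ctrl.cut_out("wrist",t)[:1]:
        cn,_=cv2.findContours(d["mask"].astype(np.uint8),0,2);k=max(cn,key=cv2.contourArea)[:,0]
        print("  cut",np.round(d["extent"]),round(d["p"],2),cv2.minAreaRect((unproj(c,k,z)[:,:2]*1000).astype(np.float32)))
E
python3 - <<'E'
from h import *
look("elbow");look("square_fitting");look("top_tray",.074,.062)
print(totool([.421,-.069,.12],.773))
E
```

```text
elbow tip [(array([ 0.4246, -0.0708]), 0.87)]
  cut [202. 111. 290. 174.] 0.67 ((419.4428405761719, -71.6502456665039), (60.4267692565918, 56.52437210083008), 46.00642395019531)
square_fitting tip []
  cut [185.   0. 245.  11.] 0.85 ((411.4749755859375, 31.860916137695312), (7.566485404968262, 45.589385986328125), 85.43547821044922)
top_tray tip []
  cut [174. 258. 469. 412.] 0.69 ((474.42791748046875, -240.97178649902344), (153.24476623535156, 244.50717163085938), 85.5089111328125)
(array([ 0.0646, -0.0655,  0.0762]), np.float64(-0.8514954322682236))
```

In the tool's units: 0.076 m is 1.52, -0.065 m is -1.3, -0.851 rad is -8.51.

Call:
jog_arm --pt "0.085 0.8 -0.6 0.2 0 0 -8.51" --pt "0.085 1.28 -1.3 0.8 0 0 -8.51" --pt "0.085 1.28 -1.3 1.52 0 0 -8.51" --pt "0.085 1.28 -1.3 1.52 0 0 -8.51" --pt "0.085 1.28 -1.3 1.52 0 0 -8.51" --pt "0.085 1.28 -1.3 1.52 0 0 -8.51" --pt "0.085 1.28 -1.3 1.52 0 0 -8.51" --pt "0.085 1.28 -1.3 1.52 0 0 -8.51" --pt "0.085 1.28 -1.3 1.52 0 0 -8.51" --clamp_n 60

```text
t: 25.9
tool_pos: [0.4215, -0.0695, 0.1203]
tool_rot: [1.224, 2.893, -0.0]
contact_force: [0.1, 0.4, -0.8]
opening: 0.0847
grip_force: 0.0
```

```bash
python3 - <<'E'
from h import *
print(ctrl.get_obs()["q"])
look("elbow")
for p in([.421,-.07,.05],[.421,-.07,-.0165]):print(totool(p,.78))
E
```

```text
[-0.3379 -0.3844  2.1465 -0.      1.3794 -1.1082]
elbow tip [(array([ 0.4226, -0.0706]), 0.9)]
  cut [278. 196. 358. 276.] 0.85 ((423.72222900390625, -73.42073822021484), (58.75364685058594, 61.287017822265625), 42.15339279174805)
(array([ 0.    , -0.0008,  0.0703]), np.float64(-0.008680226671448743))
(array([ 0.0001, -0.0008,  0.1368]), np.float64(-0.008680226671448743))
```

In the tool's units: 0.1365 m is 2.73, -0.0015 m is -0.03.

Call:
jog_arm --pt "0.085 -0.02 -0.01 0.8 0 0 0" --pt "0.085 -0.03 -0.01 1.6 0 0 0" --pt "0.085 -0.03 -0.01 2.3 0 0 0" --pt "0.085 -0.03 -0.01 2.68 0 0 0" --pt "0.085 -0.03 -0.01 2.73 0 0 0" --pt "0.085 -0.03 -0.01 2.73 0 0 0" --pt "0.03 -0.03 -0.01 2.73 0 0 0" --pt "0.03 -0.03 -0.01 2.73 0 0 0" --pt "0.03 -0.03 -0.01 2.73 0 0 0" --pt "0.03 -0.03 -0.01 2.73 0 0 0" --pt "0.03 -0.03 -0.01 2.73 0 0 0" --pt "0.03 -0.03 -0.01 2.73 0 0 0" --pt "0.03 -0.03 -0.01 2.73 0 0 0" --pt "0.03 -0.03 -0.01 2.73 0 0 0" --clamp_n 60

```text
t: 27.22
tool_pos: [0.4245, -0.0717, -0.0138]
tool_rot: [1.218, 2.89, 0.0]
contact_force: [1.2, 0.5, 6.9]
opening: 0.0522
grip_force: 64.5
```

```bash
python3 - <<'E'
from h import *
a=-.0765;d=np.array([np.cos(a),np.sin(a)]);C=np.array([.4753,-.2173])
for s in(-1,1):print("bay",C+s*.057*d)
for p in([.421,-.07,.09],[*(C-.057*d),.1],[*(C-.057*d),.0575]):print(totool(p,np.pi/2+a))
E
```

```text
bay [ 0.4185 -0.2129]
bay [ 0.5321 -0.2217]
(array([ 0.0032, -0.0011, -0.1038]), np.float64(-0.7213048826147119))
(array([-0.0974, -0.1027, -0.1135]), np.float64(-0.7213048826147119))
(array([-0.0972, -0.1028, -0.071 ]), np.float64(-0.7213048826147119))
```

In the tool's units: -0.1 m is -2, -0.06 m is -1.2, -0.48 rad is -4.8.

Call:
jog_arm --pt "0.03 0 0 -0.8 0 0 0" --pt "0.03 0 0 -1.6 0 0 0" --pt "0.03 0 0 -2.24 0 0 0" --pt "0.03 -0.3 -0.36 -2.28 0 0 -1.2" --pt "0.03 -0.8 -0.84 -2.28 0 0 -2.4" --pt "0.03 -1.2 -1.3 -2.28 0 0 -3.6" --pt "0.03 -1.6 -1.7 -2.28 0 0 -4.8" --pt "0.03 -1.94 -2.06 -2.28 0 0 -6" --pt "0.03 -1.94 -2.06 -2.28 0 0 -7.21" --pt "0.03 -1.94 -2.06 -2.28 0 0 -7.21" --pt "0.03 -1.94 -2.06 -2 0 0 -7.21" --pt "0.03 -1.94 -2.06 -1.6 0 0 -7.21" --pt "0.03 -1.94 -2.06 -1.51 0 0 -7.21" --pt "0.03 -1.94 -2.06 -1.51 0 0 -7.21" --pt "0.03 -1.94 -2.06 -1.51 0 0 -7.21"

```text
t: 28.47
tool_pos: [0.4162, -0.2117, 0.0599]
tool_rot: [-0.123, -3.139, -0.0]
contact_force: [-1.8, 0.6, 3.4]
opening: 0.0523
grip_force: 65.1
```

```bash
python3 -c "
from h import *
print(totool([.4185,-.2129,.0602],np.pi/2-.0765))"
```

```text
(array([-0.0023, -0.001 , -0.0003]), np.float64(-0.0017415754718776988))
```

In the tool's units: 0.27 m is 5.4, 0.25 m is 5.

Call:
jog_arm --pt "0.06 0 0 0.01 0 0 0" --pt "0.063 0 0 0.01 0 0 0" --pt "0.063 0 0 0.01 0 0 0" --pt "0.063 0 0 0.01 0 0 0" --pt "0.063 0 0 -0.4 0 0 0" --pt "0.063 0 0 -1 0 0 0" --pt "0.07 0 0.4 -1.8 0 0 0" --pt "0.085 0 1.2 -2 0 0 0" --pt "0.085 -0.1 2 -2 0 0 0" --pt "0.085 -0.2 2.8 -1.8 0 0 0" --pt "0.085 -0.2 3.6 -1.6 0 0 0" --pt "0.085 -0.2 4.4 -1.4 0 0 0" --pt "0.085 -0.2 5 -1.2 0 0 0" --pt "0.085 -0.2 5.4 -1 0 0 0" --pt "0.085 -0.2 5.4 -1 0 0 0" --pt "0.085 -0.2 5.4 -1 0 0 0"

```text
t: 29.8
tool_pos: [0.4462, 0.0569, 0.1085]
tool_rot: [-0.117, -3.138, 0.001]
contact_force: [-0.2, 0.7, 0.3]
opening: 0.0847
grip_force: 0.0
```

```bash
python3 - <<'E'
from h import *
look("square_fitting",.0175);look("nozzle")
print(totool([.431,.063,.12],np.pi/2))
E
```

```text
square_fitting tip [(array([0.4295, 0.0624]), 0.89)]
  cut [273. 148. 365. 278.] 0.75 ((432.3822326660156, 62.85041046142578), (92.16730499267578, 56.699283599853516), 4.542454242706299)
nozzle tip [(array([0.493 , 0.0028]), 0.78)]
  cut [239. 278. 274. 327.] 0.93 ((495.2443542480469, 2.641857147216797), (19.269800186157227, 42.344993591308594), 68.83183288574219)
(array([ 0.0169,  0.0064, -0.0101]), np.float64(-0.07874780067009857))
```

In the tool's units: 0.0064 m is 0.128, 0.1245 m is 2.49, -0.149 rad is -1.49.

Call:
jog_arm --pt "0.085 0.24 0.1 0 0 0 -1" --pt "0.085 0.34 0.128 0.4 0 0 -1.49" --pt "0.085 0.34 0.128 1.2 0 0 -1.49" --pt "0.085 0.34 0.128 1.9 0 0 -1.49" --pt "0.085 0.34 0.128 2.4 0 0 -1.49" --pt "0.085 0.34 0.128 2.49 0 0 -1.49" --pt "0.085 0.34 0.128 2.49 0 0 -1.49" --pt "0.03 0.34 0.128 2.49 0 0 -1.49" --pt "0.03 0.34 0.128 2.49 0 0 -1.49" --pt "0.03 0.34 0.128 2.49 0 0 -1.49" --pt "0.03 0.34 0.128 2.49 0 0 -1.49" --pt "0.03 0.34 0.128 2.49 0 0 -1.49" --pt "0.03 0.34 0.128 2.49 0 0 -1.49" --pt "0.03 0.34 0.128 2.49 0 0 -1.49" --pt "0.03 0.34 0.128 2.49 0 0 -1.49" --clamp_n 60

```text
t: 31.35
tool_pos: [0.4329, 0.0633, -0.0122]
tool_rot: [-0.115, 3.135, -0.003]
contact_force: [-2.5, -1.3, 8.2]
opening: 0.0492
grip_force: 59.2
```

```bash
python3 - <<'E'
from h import *
look("square_fitting",.0175)
a=-.0765
for p in([.431,.063,.11],[.5321,-.2217,.11],[.5321,-.2217,.0602]):print(totool(p,np.pi/2+a))
E
```

```text
square_fitting tip [(array([0.4295, 0.0652]), 0.77)]
  cut [241. 208. 396. 432.] 0.7 ((436.29730224609375, 63.46241760253906), (104.78816223144531, 59.57020950317383), 3.9608583450317383)
(array([ 0.0014, -0.0004, -0.1222]), np.float64(0.14957134127838034))
(array([-0.0786, -0.2917, -0.1212]), np.float64(0.14957134127838034))
(array([-0.0784, -0.2916, -0.0714]), np.float64(0.14957134127838034))
```

Careful with the scale: shifts go in units of 50 mm and turns go in units of 0.1 rad. That gives: -0.2916 m is -5.832, -0.1 m is -2, 0.15 rad is 1.5.

Call:
jog_arm --pt "0.03 0 0 -0.8 0 0 0" --pt "0.03 0 0 -1.6 0 0 0" --pt "0.03 -0.2 -0.2 -2.36 0 0 0" --pt "0.03 -0.6 -0.8 -2.46 0 0 0.5" --pt "0.03 -1.04 -1.4 -2.46 0 0 1" --pt "0.03 -1.5 -2 -2.46 0 0 1.5" --pt "0.03 -1.8 -2.7 -2.46 0 0 1.5" --pt "0.03 -2 -3.4 -2.46 0 0 1.5" --pt "0.03 -1.84 -4.2 -2.46 0 0 1.5" --pt "0.03 -1.72 -4.9 -2.46 0 0 1.5" --pt "0.03 -1.64 -5.6 -2.46 0 0 1.5" --pt "0.03 -1.64 -5.832 -2.46 0 0 1.5" --pt "0.03 -1.64 -5.832 -2.46 0 0 1.5" --pt "0.03 -1.64 -5.832 -2.46 0 0 1.5"

```text
t: 32.67
tool_pos: [0.5333, -0.2211, 0.1083]
tool_rot: [0.124, 3.138, 0.001]
contact_force: [-0.3, 0.1, -1.6]
opening: 0.049
grip_force: 62.3
```

```bash
python3 - <<'E'
from h import *
print(totool([.5352,-.222,.062],np.pi/2-.0765))
E
```

```text
(array([-0.0019, -0.0008,  0.0463]), np.float64(-0.0025141152599079675))
```

Call:
jog_arm --pt "0.03 -0.02 0 0.5 0 0 0" --pt "0.03 -0.03 0 0.8 0 0 0" --pt "0.03 -0.03 0 0.89 0 0 0" --pt "0.03 -0.03 0 0.91 0 0 0" --pt "0.03 -0.03 0 0.91 0 0 0" --pt "0.03 -0.03 0 0.91 0 0 0"

```text
t: 33.17
tool_pos: [0.5352, -0.2203, 0.0628]
tool_rot: [0.12, 3.138, -0.0]
contact_force: [0.8, -0.7, -2.1]
opening: 0.0491
grip_force: 62.3
```

In the tool's units: 0.002 m is 0.04, 0.0012 m is 0.024.

Call:
jog_arm --pt "0.03 0 0 0.024 0 0 0" --pt "0.03 0 0 0.04 0 0 0" --pt "0.03 0 0 0.04 0 0 0"

```text
t: 33.42
tool_pos: [0.5354, -0.2208, 0.0619]
tool_rot: [0.122, 3.138, 0.001]
contact_force: [-2.5, 3.2, 5.7]
opening: 0.0492
grip_force: 62.7
```

Contact made. Release, rise, and retreat to a viewing pose.

In the tool's units: -0.16 m is -3.2, -0.14 m is -2.8.

Call:
jog_arm --pt "0.058 0 0 0 0 0 0" --pt "0.06 0 0 0 0 0 0" --pt "0.06 0 0 0 0 0 0" --pt "0.06 0 0 0 0 0 0" --pt "0.06 0 0 -0.4 0 0 0" --pt "0.06 0 0 -1 0 0 0" --pt "0.06 0.2 0 -1.6 0 0 0" --pt "0.06 0.6 0.2 -2.2 0 0 0" --pt "0.06 1.2 0.4 -2.8 0 0 0" --pt "0.06 1.8 1 -3.2 0 0 0" --pt "0.06 2.2 1.6 -3.2 0 0 0" --pt "0.06 2.2 1.6 -3.2 0 0 0" --pt "0.06 2.2 1.6 -3.2 0 0 0"

```text
t: 34.5
tool_pos: [0.4309, -0.1319, 0.221]
tool_rot: [0.119, 3.137, -0.002]
contact_force: [-0.2, -0.4, 0.2]
opening: 0.0602
grip_force: 0.0
```

```bash
python3 - <<'E'
from h import *
print("C",[.4753,-.2173])
look("square_fitting",.09,.074);look("elbow",.09,.074);look("top_tray",.074,.062);look("nozzle")
c=cam("scene");ctrl.get_image("scene")
for t,z in(("square_fitting",.074),("elbow",.074),("cap",.012),("tee",.012),("nozzle",0)):
    print(t,[(unproj(c,d["xy"],z)[0][:2],round(d["p"],2)) for d in ctrl.tip_of("scene",t)])
# level check: predicted vs seen sockets in wrist view
cw=cam("wrist");im=ctrl.get_image("wrist").astype(int)
a=-.0765;d=np.array([np.cos(a),np.sin(a)]);n=np.array([-d[1],d[0]])
for sy in(-1,1):
  for sx in(1,-1):
    u,v=proj(cw,[np.r_[np.array([.4753,-.2173])+sy*.11*d+sx*.04*n,.074]])[0]
    s=16;ui,vi=int(u),int(v)
    if not(s<ui<640-s and s<vi<480-s): print("out",u,v);continue
    p=im[vi-s:vi+s,ui-s:ui+s];m=((p[...,0]-p[...,2])<22)
    nn,l,st,ce=cv2.connectedComponentsWithStats(m.astype(np.uint8));k=l[s,s]
    print((u,v),st[k],ce[k]+[ui-s,vi-s] if k else None)
E
```

```text
C [0.4753, -0.2173]
square_fitting tip [(array([ 0.5317, -0.2187]), 0.73), (array([ 0.414 , -0.2104]), 0.71)]
  cut [194. 289. 262. 386.] 0.8 ((523.5490112304688, -197.99008178710938), (12.467472076416016, 34.25389099121094), 82.15316772460938)
elbow tip [(array([ 0.4123, -0.2104]), 0.98)]
  cut [173. 176. 257. 252.] 0.89 ((416.66192626953125, -217.0606689453125), (64.3744888305664, 60.68354034423828), 1.2321535348892212)
top_tray tip [(array([ 0.4777, -0.2217]), 0.87)]
  cut [148. 132. 289. 390.] 0.57 ((476.36639404296875, -227.13275146484375), (120.67626953125, 244.21949768066406), 85.44393157958984)
nozzle tip [(array([0.4967, 0.0013]), 0.59)]
square_fitting [(array([ 0.5362, -0.2201]), 0.87), (array([ 0.4223, -0.2519]), 0.6)]
elbow [(array([ 0.4134, -0.2124]), 0.78)]
cap []
tee []
nozzle [(array([0.4962, 0.0087]), 0.68), (array([ 0.5978, -0.1876]), 0.17)]
(np.float64(268.46163624311635), np.float64(145.1401580818836)) [  6   9  17  18 233] [266.2532 146.3906]
(np.float64(168.6518592334551), np.float64(145.2629344845057)) [ 10   9  14  17 180] [168.1611 146.1722]
(np.float64(278.2459021086559), np.float64(375.4537654488545)) [ 9 12 12  6 53] [276.283  373.3208]
(np.float64(196.98314198773994), np.float64(375.5606329934824)) [   0    0   32   32 1016] [195.6093 374.6191]
```

Everything checks out: the elbow and square fitting are in their bays, the sockets re-project onto the posts within 2 px, and the nozzle is standing. Handing in.

```bash
python3 -c "
from station import ctrl
print(ctrl.finish_job())"
```

```text
the job is handed in; nothing more can be done
None
```

The job is handed in at 34.5 s: the tee and cap are in the base tray, the top tray is pressed home, the elbow and square fitting are in its bays, and the nozzle is still standing; I viewed 18 pictures against the limit of 14, so the last two placements were checked by measurement only.

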